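# Stand a resin column up and lock it in the water unit's bay

### The job

The water unit needs its resin column fitted. Raise the lying column upright by tipping it up over its square foot, keeping the foot on or just above the bench, and let go so that it stands by itself in the open; then bring it, still upright, through the mouth of the bay until it is fully home against the back stop, and slide the lock's grip to its end stop so that the bar closes off the mouth. Finally leave everything standing free, and do not disturb the two jars and the tube rack.

Things in the scene. Friction and masses are not known exactly. Their poses are not given: they have to be found in the camera images.
- column: Resin column, 205 mm long, 0.4-0.8 kg, lying at the start. Origin: centre of its foot's underside; z runs from foot to top. Square grey foot 56 x 56 mm (sides along x, y), z 0-16 mm; round white body, diameter 46, z 16-165; collar, diameter 56, z 96-106; grip tab above. It lies level on foot and collar, axis 28 mm up, x vertical. Upright, it rests on the foot (origin at bench level).
- column_center (a point): Middle of the column, on its axis, 102.5 mm from the foot's underside, same axes. As it is tipped up over the lower edge of its foot it swivels between pads that grip the body lightly (about 10 N).
- column_tab (a point): Centre of the flat grip tab at the column's top, on its axis 185 mm from the foot's underside, same axes: 12 mm thick along x, 30 mm wide along y, 40 mm high along z (165-205 mm). While the column lies, the tab lies flat.
- bay_seat (a point): Bench-level point where the foot's centre stands when fully home. Fixed; x points into the bay from its mouth, y to the lock's side, z up. No floor. Side walls: inner faces at y = -33 and +33 mm, 10 mm thick, 150 mm high, x -36 to +40. Back stop: face at x = +29 mm, 60 mm high. Any side of the foot may face it.
- bay_mouth (a point): Point 66 mm in front of bay_seat (its -x), same axes, at bench level: the tips of two 50 mm high guide plates that flare out from the walls, 48 mm to either side. Beside the bay, a white housing at bay_seat y = 43 to 188, x = -34 to +40 mm, 94 mm high, and in front of it the lock's guide rail, y = 63 to 188, x = -58 to -34 mm, 96 mm high.
- lock (a joint): Travel of the lock in m: 0 open, 0.08 at its end stop (shut); starts within 0.015. Grows as the grip slides along -y of bay_seat. Stays where left (friction 1.5 N). Its steel bar, 97-111 mm above the bench at bay_seat x = -54 to -42 mm, runs ahead of the grip (leading end 105 mm from the grip's centre) and crosses the mouth when shut.
- lock_grip (a point): Centre of the lock's black upright grip, 128 mm above the bench: 22 mm along x, 16 mm along y, 34 mm high (111 to 145 mm), axes as bay_seat. It stands on the bar, at bay_seat x = -48 mm and y = 160 mm minus the lock's travel.
- jar_a: Bystander: amber jar with a white lid, diameter 56 mm, 85 mm high, origin at the centre of its underside.
- jar_b: Bystander: a second amber jar of the same size.
- tube_rack: Bystander: white tube rack with seven capped tubes, 50 x 180 mm, 106 mm high, long side along its y, origin at the centre of its underside.

How it is judged:
By the outcome, as a careful person would: the job done as asked, in the order asked, and still so for the second after the job is handed in, with the robot touching nothing.
It also fails if it takes over 72 s, if anything falls off the work surface, if the arm or the gripper's body presses on something with over 40 N, if the wrist force passes 120 N, or if a joint passes its speed limit or range.

### The arm

A 6-joint arm with a two-finger parallel gripper is mounted at the origin on the work surface. World frame = base frame: x ahead of the robot, y to its left, z up, the work surface at z = 0. Lengths are in mm, angles in rad, forces in N, time in s.
With the tool pointing down it reaches from about 275 to 750 mm from the base axis. Payload 10.2 kg.
Tool frame: the origin (TCP) lies at the very end of the fingers, on their centre line; the grasp point (between the pads) lies arm.grip_point_offset behind it (arm.grip_point_offset is the distance from the TCP to the grasp point, in mm); z points along the fingers, y is the direction in which the jaws open and shut (so a half turn about z gives the same grasp; the last joint's range is limited). The gripper opens to 85 mm and grips with 20 to 120 N. Pads are 22 mm wide; open, the fingers measure 114 mm over their backs; the gripper's body (76 mm by 85 mm) begins 54 mm behind the grasp point. The pads swing forward as they close: fully open they stand 13 mm farther back than shut.
Start: joints at [0.996, 0.313, 1.498, -0, 1.331, -0.223], TCP at [180.922, 492.847, 197.494] pointing down, gripper open.
Joint ranges: [-2.94, 2.94], [-0.97, 2.17], [0.19, 2.56], [-1.23, 4.37], [0.02, 3.11], [-2.88, 2.88]. Speed limits (rad/s): [2.39, 2.39, 3.01, 3.14, 3.14, 3.14].

### API

Orientations are given as a rotation vector (axis times angle).
In Python, from rig import arm gives the robot as it stands. Calls block until the motion is done:
- arm.move_to(position, orientation): joint-space move of the TCP to a pose.
- arm.move_straight(position, ori=None, v=150, stop_force=None): straight line of the TCP; ori=None keeps the orientation; v is the mean speed in mm/s. With stop_force (N) it stops when the force on the tool has changed by that much, and returns True; else False.
- arm.goto_joints(angles): joint-space move.
- arm.gripper_to(opening): finger opening in mm; the grip force is fixed at half the most; returns when the fingers have stopped.
- arm.pause(seconds).
- arm.solve_ik(position, orientation): joint angles nearest the present ones, or None.
- arm.capture(name): name is "side" or "top" or "wrist"; returns a dict with "frame" (480x640x3 uint8, blue, green, red), "camera_matrix" (3x3 intrinsics, pixels), "position" and "rotation" of the camera in the world. Camera axes: x right, y up, looking along -z (the intrinsics and any distortion apply to the point x, -y, -z); pixel columns grow to the right and rows downward; lengths in mm; the calibration is good to about 2 mm. A picture is of the moment at which its call begins. There is no depth.
A pose or a line that the arm cannot do raises arm.MotionError and nothing moves.
- arm.hand_in(): hands the job in, once; it reports no verdict.
Trained networks look in the newest picture that a camera, given by its name, has taken for a name from the list of things; names that differ only in an ending like _2 or _b are one class to them, and where a whole thing is asked for, a point or a joint stands for the part that bears it (a point fixed in the world has none). Each returns a list of dicts, best first, with "score" (0 to 1); they miss things now and then, are a little off and sometimes report something else, mostly with a low value. They report only what shows in the picture. A call takes as long as a camera call.
- arm.search_frame(camera, thing): "rect" ([left, top, right, bottom] in pixels, round what is visible of it).
- arm.place_of(camera, thing): "xy" ([column, row] in pixels: a listed point, or the origin of a listed thing).
Readings, each from a call of its own:
- arm.current_clock(): time.
- arm.current_joint_pos(): joint angles.
- arm.current_dq(): joint speeds.
- arm.current_joint_efforts(): joint torques, N m.
- arm.current_tcp_pos(): TCP position.
- arm.current_tcp_rot(): TCP orientation.
- arm.current_force(): force on the tool from outside, world axes, zero at the start.
- arm.current_ft_torque(): the same for the moment, N m.
- arm.current_grip_width(): finger opening in mm.
Only numpy, scipy, OpenCV 4.12 (cv2) and the standard library are available. Lean on these libraries where they do the work, as an engineer would, in place of code of your own. Each camera call takes 0.05 s, during which the arm holds its last target.

## Working session

There is one attempt and no reset: what is moved stays moved. The work goes in short steps, each a Python script; the robot and the scene stay as the last script left them, time stands still between calls to the robot, and variables do not carry over. Pictures are saved under pics/ and viewed, and the job is handed in when it is done.

```bash
ls; mkdir -p pics
python3 - <<'E'
from rig import arm
import cv2
print(arm.grip_point_offset, arm.current_clock(), arm.current_tcp_rot())
for c in ("side","top","wrist"):
    d=arm.capture(c); cv2.imwrite(f"pics/{c}0.png",d["frame"])
    print(c,d["camera_matrix"].tolist(),d["position"],d["rotation"],[k for k in d])
    for t in ["column_center","column_tab","column","bay_seat","bay_mouth","lock_grip","jar_a","tube_rack"]:
        print(t,[(round(r["score"],2),[round(float(v)) for v in r["xy"]]) for r in arm.place_of(c,t)[:3]])
print(arm.current_clock())
E
```

```text
pics
18.700000000000003 0.0 [-5.49630904e-01 -3.09263461e+00  1.79107849e-03]
side [[557.6287314054746, 0.0, 317.47745537243463], [0.0, 557.6287314054746, 253.61117431070244], [0.0, 0.0, 1.0]] [371.36458711 860.60897859 960.52226188] [ 0.15771978 -1.10316921 -2.62581254] ['frame', 'camera_matrix', 'position', 'rotation']
column_center [(0.96, [389, 237])]
column_tab [(0.74, [382, 254])]
column [(0.82, [402, 210])]
bay_seat [(0.56, [310, 312])]
bay_mouth [(0.72, [334, 320])]
lock_grip [(0.87, [304, 330])]
jar_a [(0.81, [282, 221]), (0.67, [275, 244])]
tube_rack [(0.86, [255, 294])]
top [[590.4920417909048, 0.0, 308.15791339748284], [0.0, 590.4920417909048, 249.88213728420737], [0.0, 0.0, 1.0]] [ 396.12740927    6.87029212 1305.91386841] [ 0.14800223 -0.12693424 -1.55754685] ['frame', 'camera_matrix', 'position', 'rotation']
column_center [(0.57, [394, 308])]
column_tab [(0.82, [356, 305])]
column [(0.79, [443, 308]), (0.55, [394, 309])]
bay_seat [(0.69, [270, 250]), (0.58, [390, 307])]
bay_mouth []
lock_grip [(0.75, [192, 259]), (0.3, [269, 251])]
jar_a [(0.74, [351, 186]), (0.73, [387, 188])]
tube_rack [(0.98, [276, 194]), (0.61, [270, 251])]
wrist [[365.4520860840502, 0.0, 319.3914863635161], [0.0, 365.4520860840502, 248.46296432784413], [0.0, 0.0, 1.0]] [111.853101   517.46645461 373.26384075] [-0.25551205 -0.17731693  1.2087197 ] ['frame', 'camera_matrix', 'position', 'rotation']
column_center []
column_tab []
column []
bay_seat []
bay_mouth []
lock_grip []
jar_a []
tube_rack []
1.35
```

View pics/side0.png

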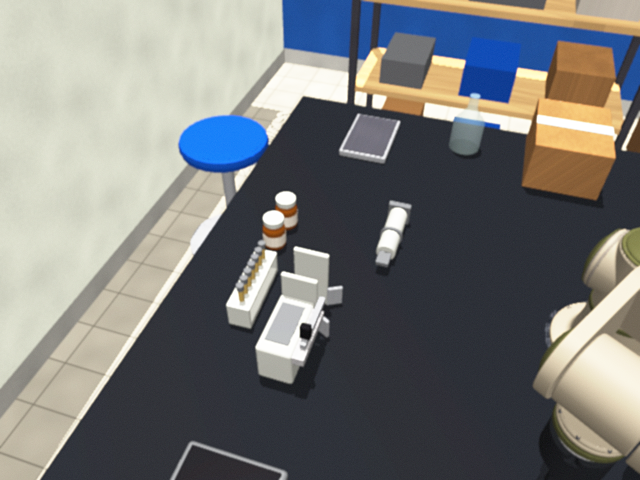

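View pics/top0.png

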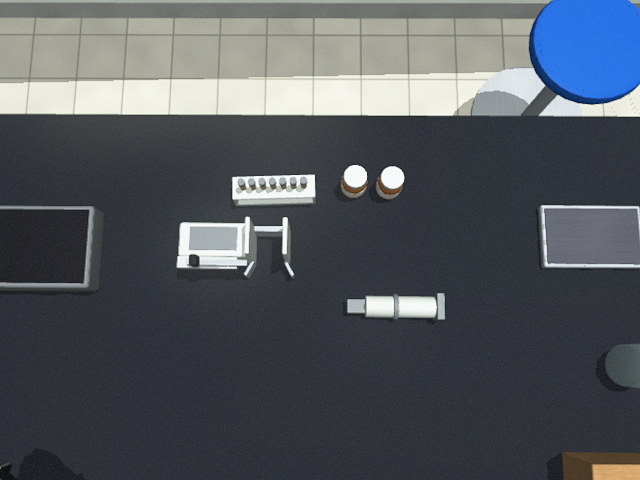

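```bash
cat > h.py <<'E'
import numpy as np, cv2
from scipy.spatial.transform import Rotation as R
def ray(d,uv):
    K=d["camera_matrix"]; p=np.linalg.solve(K,[uv[0],uv[1],1.0]); return R.from_rotvec(d["rotation"]).apply([p[0],-p[1],-p[2]])
def at_z(d,uv,z):
    v=ray(d,uv); o=np.array(d["position"]); return o+v*(z-o[2])/v[2]
def proj(d,P):
    p=R.from_rotvec(d["rotation"]).inv().apply(np.atleast_2d(P)-np.array(d["position"]))
    q=np.c_[p[:,0],-p[:,1],-p[:,2]]@np.array(d["camera_matrix"]).T
    return q[:,:2]/q[:,2:]
E
python3 - <<'E'
from rig import arm
import numpy as np
from h import *
Z=dict(column=28,column_center=28,column_tab=28,bay_seat=0,bay_mouth=0,lock_grip=128,jar_a=0,tube_rack=0)
for c in ("side","top"):
    d=arm.capture(c)
    for t in Z:
        for r in arm.place_of(c,t)[:2]: print(c,t,round(r["score"],2),np.round(at_z(d,r["xy"],Z[t])[:2]), np.round(r["xy"],1))
E
```

```text
side column 0.89 [ 502. -253.] [396.9 212.9]
side column_center 0.77 [ 496. -157.] [391.1 237.4]
side column_tab 0.92 [501. -84.] [382.4 256.9]
side bay_seat 0.79 [630. 107.] [305.2 310.4]
side bay_mouth 0.84 [567. 110.] [331.9 318.2]
side bay_mouth 0.24 [ 773. -160.] [285.8 221.7]
side lock_grip 0.57 [579. 259.] [305.  332.9]
side jar_a 0.79 [768. -74.] [276.  243.6]
side jar_a 0.69 [ 770. -157.] [286.6 222.6]
side tube_rack 0.82 [754. 103.] [254.2 296. ]
top column 0.79 [ 500. -269.] [444.  306.9]
top column_center 0.93 [ 501. -162.] [394.5 305.9]
top column_tab 0.92 [502. -81.] [356.7 305. ]
top bay_seat 0.83 [628. 107.] [271.8 249.1]
top lock_grip 0.76 [587. 248.] [197.6 257.4]
top lock_grip 0.47 [ 491. -247.] [443.7 307.3]
top jar_a 0.85 [ 778. -147.] [384.3 185.7]
top tube_rack 0.77 [764. 104.] [274.5 190.7]
```

The side and top views agree on the layout. The column lies along +y at about x=501, with its foot at about y=-267. The bay opens toward -x, with its seat near (629, 107). I'll overlay the models to refine these.

```bash
cat >> h.py <<'E'
def box(x0,x1,y0,y1,z0,z1):
    P=np.array([[x,y,z] for x in(x0,x1) for y in(y0,y1) for z in(z0,z1)],float)
    E=[(a,b) for a in range(8) for b in range(a+1,8) if bin(a^b).count("1")==1]
    return P,E
def draw(img,d,P,E,T,col,S,o):
    Rm,t=T; q=proj(d,P@Rm.T+t); q=(q-o+0.5)*S-0.5
    for a,b in E: cv2.line(img,tuple(int(round(v*16)) for v in q[a]),tuple(int(round(v*16)) for v in q[b]),col,1,cv2.LINE_AA,4)
def crop(d,o,w,h,S): 
    f=d["frame"][o[1]:o[1]+h,o[0]:o[0]+w]; return cv2.resize(f,None,fx=S,fy=S,interpolation=cv2.INTER_CUBIC)
def rz(a): return R.from_euler("z",a,degrees=True).as_matrix()
def bay_draw(img,d,T,S,o):
    for b in [(-36,40,-43,-33,0,150),(-36,40,33,43,0,150),(29,40,-33,33,0,60),(-34,40,43,188,0,94),(-58,-34,63,188,0,96)]:
        draw(img,d,*box(*b),T,(0,255,0),S,o)
E
cat > ov.py <<'E'
from rig import arm
from h import *
import sys
tag=sys.argv[1]; sx,sy,syaw,cx,cy,cyaw=map(float,sys.argv[2:8])
Tb=(rz(syaw),np.array([sx,sy,0]))
A=rz(cyaw)@np.array([[0,0,0],[0,0,0],[0,0,0]],float) if 0 else None
# column frame: z->+y (yawed), x->+z
Rc=rz(cyaw)@np.c_[[0,0,1],[1,0,0],[0,1,0]]
Tc=(Rc,np.array([cx,cy,28]))
for c,ob,oc in (("top",(170,160),(330,270)),("side",(220,230),(340,180))):
    d=arm.capture(c); S=5
    im=crop(d,ob,150,150 if c=="side" else 120,S)
    im=crop(d,ob,150,120,S) if c=="top" else cv2.resize(crop(d,ob,150,160,S),None,fx=.75,fy=.75)
    if c=="side": bay_draw(im,d,Tb,3.75,np.array(ob))
    else: bay_draw(im,d,Tb,S,np.array(ob))
    cv2.imwrite(f"pics/{c}_bay{tag}.png",im)
    im=crop(d,oc,130,100,S)
    for b in [(-28,28,-28,28,0,16),(-23,23,-23,23,16,165),(-28,28,-28,28,96,106),(-6,6,-15,15,165,205)]:
        draw(im,d,*box(*b),Tc,(0,0,255),S,np.array(oc))
    cv2.imwrite(f"pics/{c}_col{tag}.png",im)
E
python3 ov.py 1 629 107 0 501 -267 0
cat > plan.py <<'E'
from rig import arm
from h import *
def tool(tilt,yaw=0):
    # tool z down, tilted about world x by tilt deg (0 = down, +90 -> pointing +y); tool y along world x
    z0=np.array([0,0,-1.]);y0=np.array([1,0,0.]);x0=np.cross(y0,z0)
    return (R.from_euler("z",yaw,degrees=True)*R.from_euler("x",tilt,degrees=True)*R.from_matrix(np.c_[x0,y0,z0]))
def tip_pose(piv,zg,th,t0,lift,yaw=0,shift=0):
    # column lying theta=0; grip point at zg along the axis
    rel=R.from_euler("x",th,degrees=True).apply([0,zg,28.])
    rel=R.from_euler("z",yaw,degrees=True).apply(rel)
    g=np.array([piv[0],piv[1],0])+rel+[0,0,lift]
    o=tool(t0+th,yaw); return g+o.apply([0,0,arm.grip_point_offset]),o.as_rotvec()
E
python3 - <<'E'
from plan import *
for t0 in (0,-10,-20,-30,-40):
    r=[]
    for th in range(0,91,15):
        q=arm.solve_ik(*tip_pose((501,-267),130,th,t0,3))
        r.append(None if q is None else np.round(q,2).tolist())
    print(t0,*r,sep="\n ")
E
```

```text
0
 [-0.49, 0.53, 1.72, -0.0, 0.89, -0.49]
 [-0.63, 0.54, 1.62, 0.23, 1.15, -0.74]
 [-0.74, 0.61, 1.49, 0.38, 1.42, -0.87]
 [-0.84, 0.72, 1.34, 0.49, 1.7, -0.94]
 [-0.91, 0.87, 1.18, 0.61, 1.96, -0.95]
 [-0.97, 1.04, 1.01, 0.74, 2.2, -0.9]
 [-1.0, 1.22, 0.83, 0.95, 2.41, -0.77]
-10
 [-0.41, 0.52, 1.75, -0.22, 0.81, -0.26]
 [-0.55, 0.5, 1.67, 0.09, 1.03, -0.6]
 [-0.69, 0.54, 1.55, 0.28, 1.29, -0.8]
 [-0.8, 0.65, 1.4, 0.41, 1.56, -0.9]
 [-0.89, 0.79, 1.23, 0.52, 1.83, -0.94]
 [-0.95, 0.96, 1.05, 0.65, 2.08, -0.93]
 [-1.0, 1.14, 0.86, 0.81, 2.31, -0.84]
-20
 [-0.32, 0.53, 1.78, -0.48, 0.78, 0.01]
 [-0.47, 0.47, 1.71, -0.1, 0.92, -0.41]
 [-0.62, 0.49, 1.6, 0.15, 1.16, -0.69]
 [-0.75, 0.57, 1.46, 0.32, 1.43, -0.85]
 [-0.86, 0.7, 1.29, 0.44, 1.7, -0.92]
 [-0.93, 0.87, 1.11, 0.55, 1.96, -0.94]
 [-0.99, 1.06, 0.91, 0.7, 2.2, -0.89]
-30
 [-0.24, 0.56, 1.79, -0.74, 0.8, 0.29]
 [-0.39, 0.47, 1.74, -0.32, 0.86, -0.18]
 [-0.55, 0.45, 1.65, -0.0, 1.04, -0.55]
 [-0.69, 0.51, 1.51, 0.21, 1.29, -0.77]
 [-0.81, 0.63, 1.35, 0.35, 1.56, -0.89]
 [-0.91, 0.79, 1.17, 0.47, 1.83, -0.94]
 [-0.97, 0.97, 0.97, 0.59, 2.08, -0.93]
-40
 [-0.16, 0.61, 1.8, -0.97, 0.88, 0.54]
 [-0.3, 0.48, 1.77, -0.57, 0.84, 0.08]
 [-0.47, 0.43, 1.69, -0.19, 0.95, -0.36]
 [-0.63, 0.46, 1.57, 0.08, 1.17, -0.66]
 [-0.76, 0.56, 1.42, 0.25, 1.42, -0.83]
 [-0.87, 0.7, 1.24, 0.38, 1.69, -0.92]
 [-0.95, 0.88, 1.04, 0.5, 1.95, -0.94]
```

View pics/top_bay1.png

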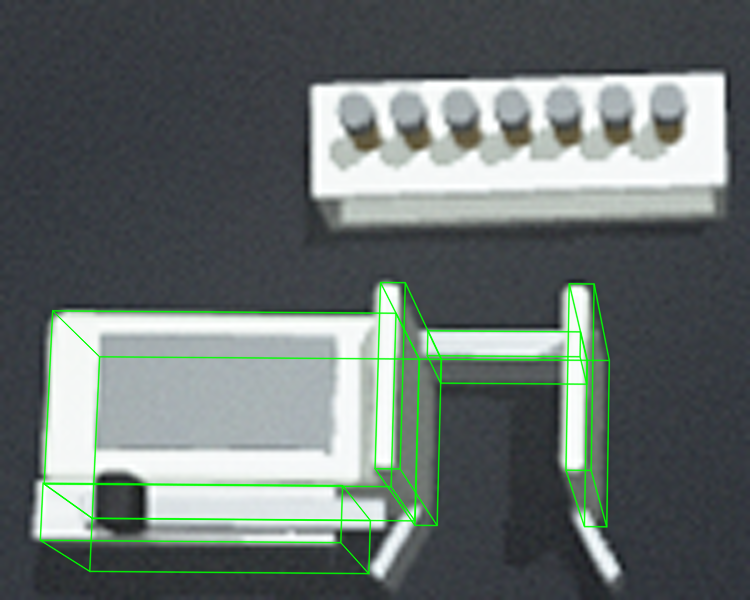

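View pics/side_bay1.png

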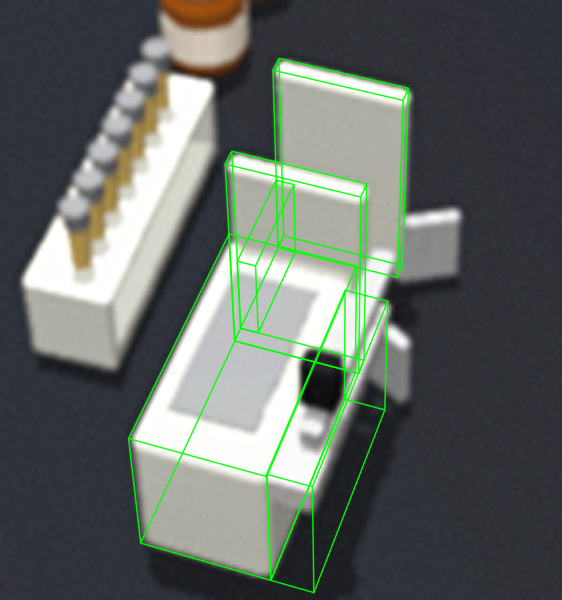

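View pics/top_col1.png

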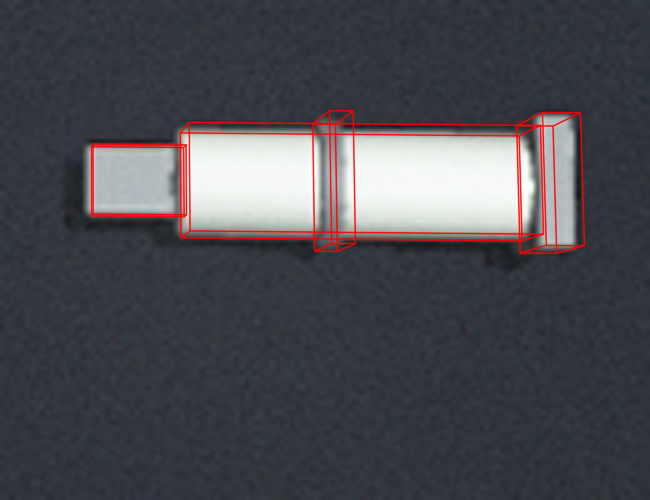

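View pics/side_col1.png

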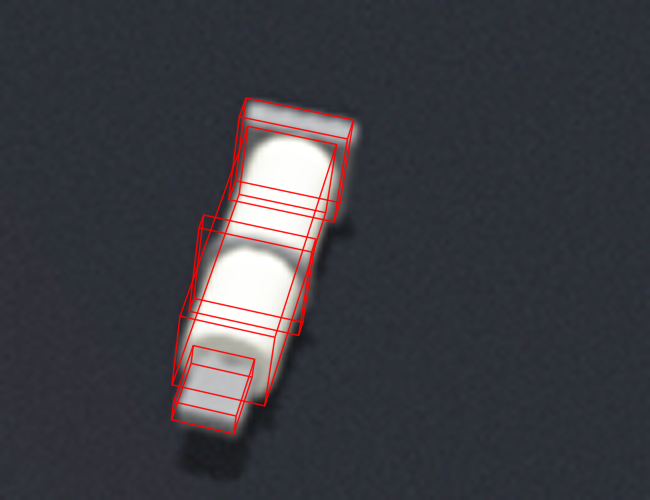

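```bash
python3 ov.py 2 629 107.5 -1.5 501 -268 0.7; cd pics; python3 -c "
import cv2,numpy as np
a=cv2.imread('top_bay2.png');cv2.imwrite('tb2.png',cv2.resize(a[270:,:],None,fx=1.06,fy=1.06))
"
```

```text
(no output)
```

View pics/tb2.png

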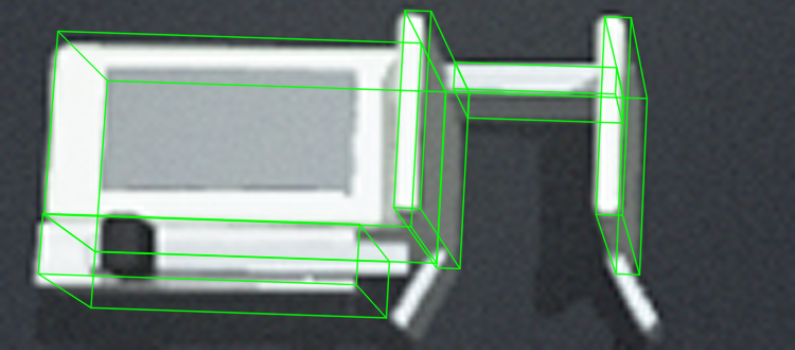

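View pics/side_bay2.png

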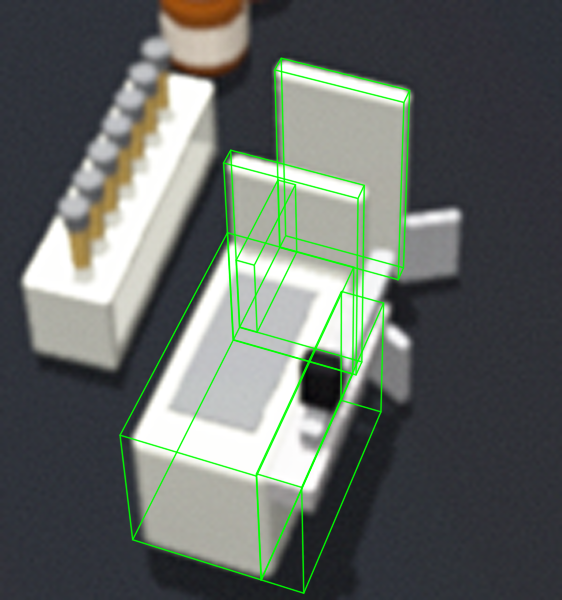

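View pics/top_col2.png

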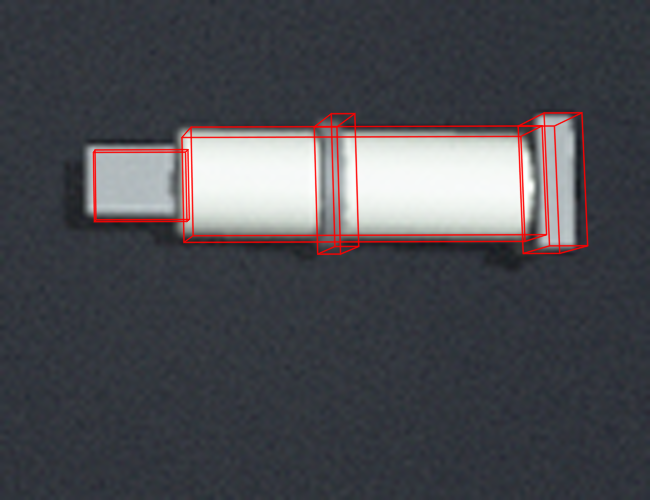

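The column fits at foot (501, -265.5) with yaw about 0, and the bay at seat (629, 107.5) with yaw about 0. Next I grasp the body above the collar.

```bash
sed -i 's/\[0,zg,28\.\]/[0,zg,26.]/' plan.py
python3 - <<'E'
from plan import *
piv=(501,-265.5)
p,o=tip_pose(piv,130,0,-15,0)
ax=R.from_rotvec(o).apply([0,0,1])
t=arm.current_clock()
arm.move_to(p-ax*190,o); print(arm.current_clock()-t)
arm.move_straight(p-ax*80,v=200)
d=arm.capture("wrist"); cv2.imwrite("pics/w1.png",d["frame"])
print(arm.move_straight(p,v=100,stop_force=8), arm.current_tcp_pos(),p)
arm.gripper_to(40); print(arm.current_grip_width(),arm.current_force(),arm.current_clock())
d=arm.capture("wrist"); cv2.imwrite("pics/w2.png",d["frame"])
E
```

```text
2.3332999999999995
False [ 501.3957922  -140.3902232     8.52027877] [ 501.         -140.33991614    7.93718705]
40.18464427169267 [-0.02165869  0.81744305  0.55574258] 6.9917
```

View pics/w2.png

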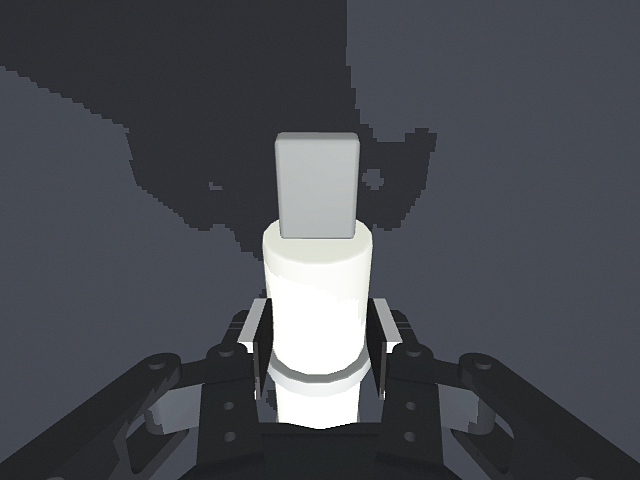

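Run:
```python
from plan import *
d=arm.capture("side"); cv2.imwrite("pics/s3.png",crop(d,(300,140),200,150,4))
```

```text
(no output)
```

View pics/s3.png

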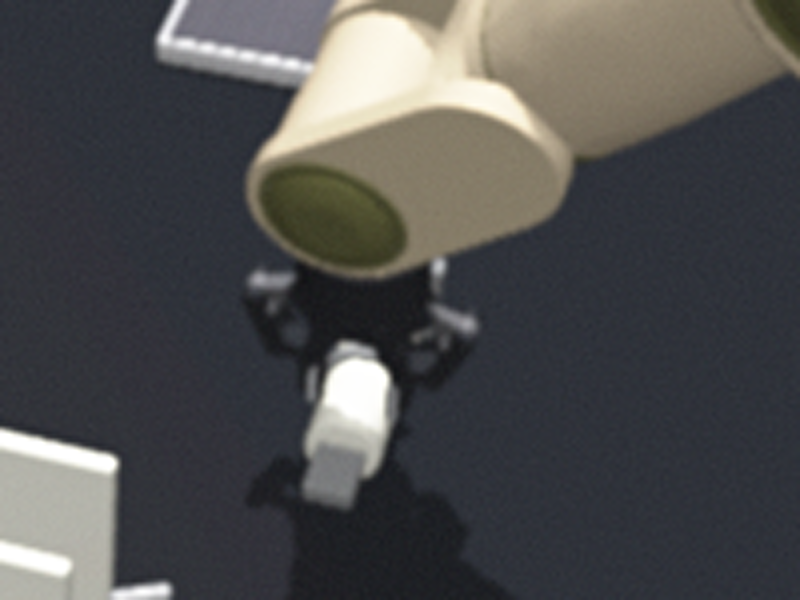

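The wrist view shows the body between the pads, body columns 265–372. However, the width reads 40 mm on a 46 mm body. I'll close further to see whether it's really held.

Run:
```python
from plan import *
arm.gripper_to(30); print(arm.current_grip_width(),arm.current_force(),arm.current_tcp_pos())
d=arm.capture("wrist"); cv2.imwrite("pics/w3.png",d["frame"])
```

```text
31.068347547495904 [-0.53676195  6.54977952 10.60275514] [ 501.75272106 -139.90590998    8.90726513]
```

View pics/w3.png

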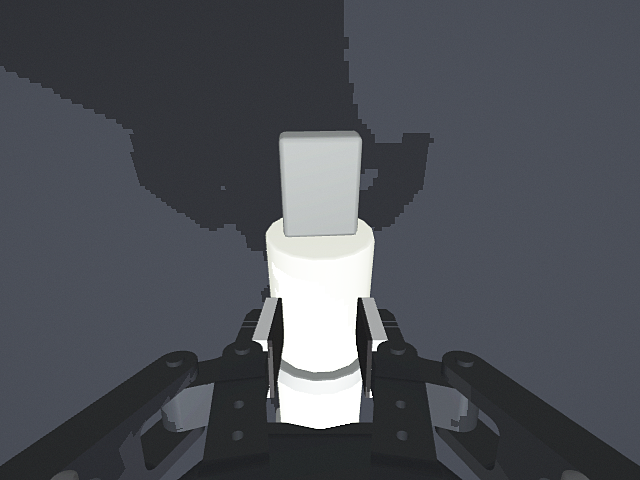

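Run:
```python
from plan import *
d=arm.capture("wrist"); 
tp=arm.current_tcp_pos(); o=R.from_rotvec(arm.current_tcp_rot())
print(tp, o.as_matrix().round(2).tolist())
print("cam in tool",o.inv().apply(d["position"]-tp), "axis",o.inv().apply(ray(d,(319.4,248.5))))
for b in (0,10,18.7,30,40):
  print(b,[proj(d,tp+o.apply([sx,s*15.5,-b]))[0].round() .tolist() for s in (-1,1) for sx in (-11,11)])
Tc=(np.c_[[0,0,1],[1,0,0],[0,1,0]],np.array([501.5,-265.5,28]))
f=d["frame"].copy()
for bx in [(-28,28,-28,28,96,106),(-23,23,-23,23,106,165),(-6,6,-15,15,165,205)]:
    draw(f,d,*box(*bx),Tc,(0,0,255),1,np.zeros(2))
for b,c in ((0,(0,255,0)),(18.7,(255,255,0)),(30,(0,255,255))):
  for s in(-1,1):
    q=proj(d,[tp+o.apply([sx,s*15.5,-b]) for sx in(-11,11)])
    cv2.line(f,tuple(q[0].astype(int).tolist()),tuple(q[1].astype(int).tolist()),c,2)
cv2.imwrite("pics/w4.png",f)
```

```text
[ 501.75977936 -139.91536051    8.9164651 ] [[0.0, 1.0, 0.0], [0.97, 0.0, -0.26], [-0.26, 0.0, -0.97]]
cam in tool [  72.82371746   -0.28750069 -175.62653535] axis [-2.88517164e-01 -4.54894047e-04  9.57474621e-01]
0 [[291.0, 305.0], [290.0, 265.0], [350.0, 305.0], [351.0, 265.0]]
10 [[289.0, 313.0], [288.0, 272.0], [351.0, 313.0], [352.0, 272.0]]
18.7 [[288.0, 322.0], [287.0, 279.0], [353.0, 322.0], [354.0, 279.0]]
30 [[286.0, 334.0], [284.0, 288.0], [355.0, 334.0], [356.0, 288.0]]
40 [[284.0, 346.0], [282.0, 298.0], [357.0, 346.0], [359.0, 298.0]]
```

View pics/w4.png

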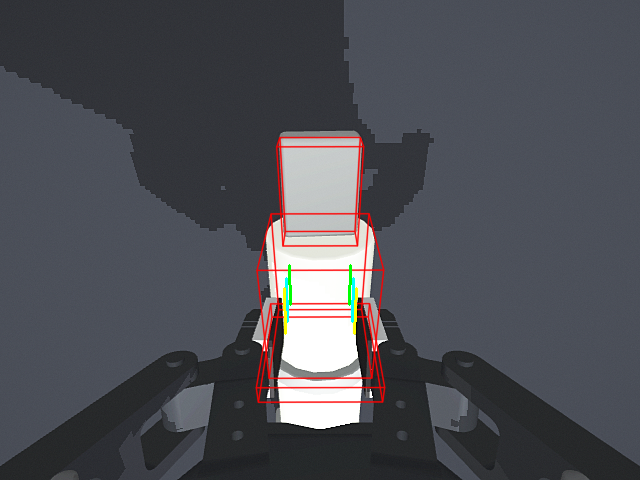

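The wrist image places the pad tips about 35 mm behind the reported TCP: gap columns 280–358, top row 298. So the pads sit too high and pinch the top of the body. I'll open and feel my way lower.

Run:
```python
from plan import *
arm.gripper_to(60)
o=R.from_rotvec(tip_pose((501,-265.5),130,0,-15,0)[1]); ax=o.apply([0,0,1])
p0=np.array(arm.current_tcp_pos()); f0=arm.current_force()
hit=arm.move_straight(p0+ax*14,v=60,stop_force=6)
p=np.array(arm.current_tcp_pos()); print(hit,p,(p-p0)@ax,arm.current_force()-f0,arm.current_grip_width())
d=arm.capture("wrist"); cv2.imwrite("pics/w5.png",d["frame"])
arm.gripper_to(43); print(arm.current_grip_width(),arm.current_force(),arm.current_tcp_pos(),arm.current_clock())
d=arm.capture("wrist"); cv2.imwrite("pics/w6.png",d["frame"])
```

```text
False [ 500.55112372 -144.03646014   -6.31782209] 14.539719314746524 [0.19896626 0.31057553 0.2710165 ] 60.24470713063339
44.150276812335406 [-1.45296375  1.86254793  4.94663885] [ 501.1807701  -144.03309816   -5.28203073] 8.6
```

View pics/w6.png

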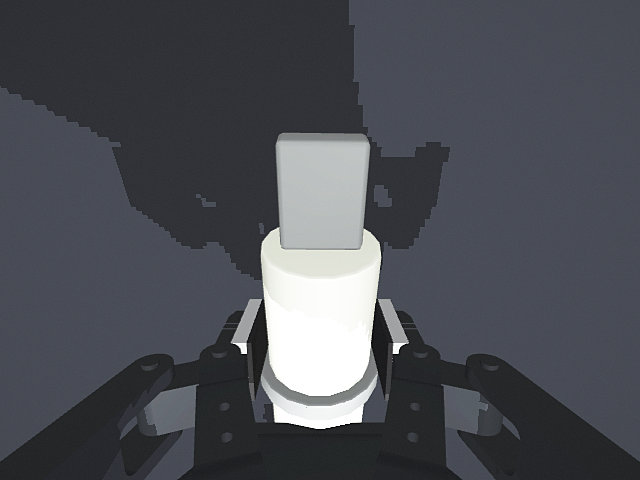

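The reported TCP is at z=-6 with no bench contact, and the contact width matches the 46 mm body just above its axis. So the real tips are about 38 mm behind the nominal TCP. I'll go lower with a force guard.

Run:
```python
from plan import *
arm.gripper_to(62)
o=R.from_rotvec(tip_pose((501,-265.5),130,0,-15,0)[1]); ax=o.apply([0,0,1])
p0=np.array(arm.current_tcp_pos()); f0=arm.current_force()
tgt=np.array([501.0,-140.3,7.9])+ax*36+[0,8,0]
print(p0,tgt)
hit=arm.move_straight(tgt,v=60,stop_force=6)
p=np.array(arm.current_tcp_pos()); print(hit,p,arm.current_force()-f0)
arm.gripper_to(43); print(arm.current_grip_width(),arm.current_force(),arm.current_tcp_pos(),arm.current_clock())
d=arm.capture("wrist"); cv2.imwrite("pics/w7.png",d["frame"])
```

```text
[ 500.81474022 -144.03697891   -5.92513172] [ 501.         -141.61748562  -26.87332975]
False [ 500.86655728 -141.54209911  -27.22486188] [ 0.31511402 -0.25216869  0.80438794]
44.478335192045805 [-0.68960795  1.48934118  5.41495731] [ 501.19565522 -141.67806178  -26.41665915] 9.7583
```

View pics/w7.png

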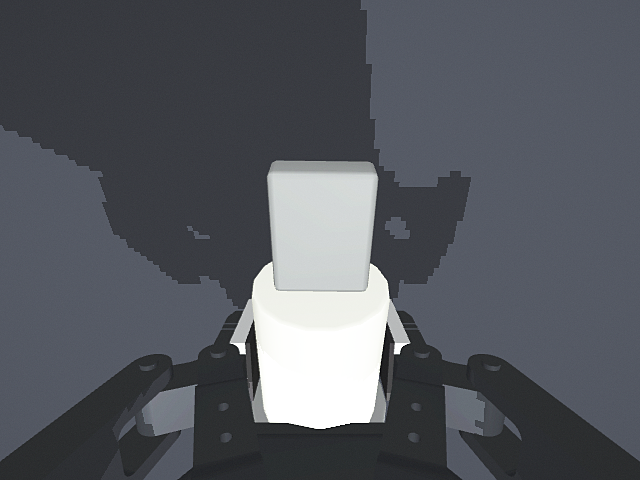

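The body is now squarely between the pads at 44.5 mm. I'll firm the grip and tip it rigidly about the foot's lower edge, starting with a small lift.

Run:
```python
from plan import *
arm.gripper_to(36); print(arm.current_grip_width(),arm.current_force())
p0=np.array(arm.current_tcp_pos()); o0=R.from_rotvec(arm.current_tcp_rot())
piv=np.array([501,-265.5,0.])
def pose(th,lift):
    r=R.from_euler("x",th,degrees=True); return piv+r.apply(p0-piv)+[0,0,lift],(r*o0).as_rotvec()
print([arm.solve_ik(*pose(t,3)) is not None for t in range(0,91,15)])
arm.move_straight(*pose(5,2.5),v=40)
d=arm.capture("side"); cv2.imwrite("pics/s8.png",crop(d,(300,140),200,150,4))
for th in (18,):
    arm.move_straight(*pose(th,3),v=80); print(th,arm.current_force().round(1),arm.current_clock())
d=arm.capture("wrist"); cv2.imwrite("pics/w8.png",d["frame"])
d=arm.capture("top"); cv2.imwrite("pics/t8.png",crop(d,(300,220),200,150,4))
np.savez("st.npz",p0=p0,o0=o0.as_rotvec())
```

```text
44.42913938987498 [-1.35680342  2.0902365   5.88174768]
[True, True, True, True, True, True, True]
18 [-0.6  0.7 -6.2] 11.0917
```

View pics/w8.png

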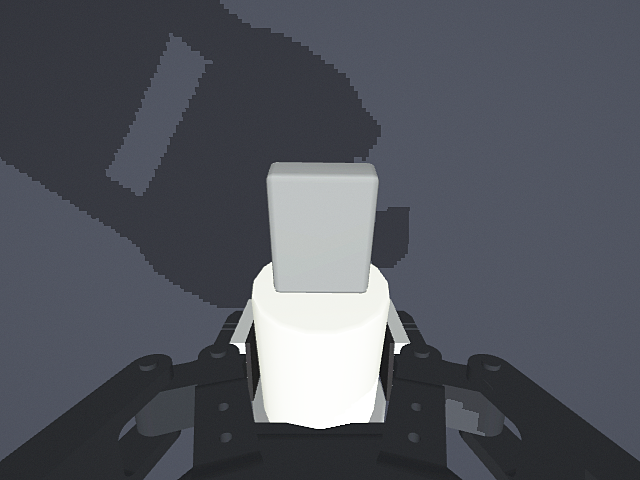

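View pics/t8.png

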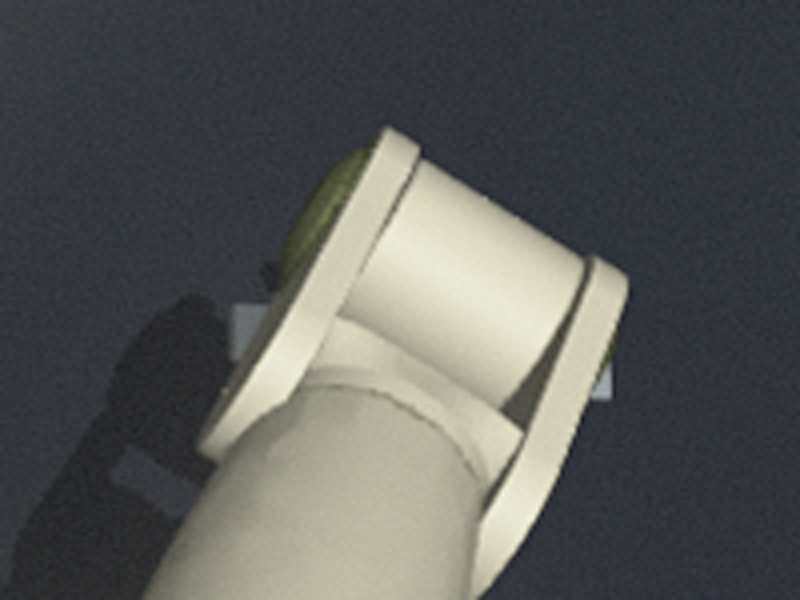

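The column moves rigidly with the hand; the tab stays at the same pixels, rows 163–292. I'll continue to upright and then lower until the foot touches.

Run:
```python
from plan import *
s=np.load("st.npz"); p0=s["p0"]; o0=R.from_rotvec(s["o0"])
piv=np.array([501,-265.5,0.])
def pose(th,lift):
    r=R.from_euler("x",th,degrees=True); return piv+r.apply(p0-piv)+[0,0,lift],(r*o0).as_rotvec()
for th in (32,47,62,76,90):
    arm.move_straight(*pose(th,3),v=110); print(th,arm.current_force().round(1),arm.current_clock())
d=arm.capture("wrist"); cv2.imwrite("pics/w9.png",d["frame"])
d=arm.capture("side"); cv2.imwrite("pics/s9.png",crop(d,(300,100),250,180,3))
```

```text
32 [-0.6  0.1 -6.2] 11.625
47 [ 0.5  0.5 -5.2] 12.075
62 [ 0.   1.4 -5.5] 12.525
76 [ 0.7  0.6 -5.2] 12.9583
90 [-0.4 -0.3 -5.3] 13.3917
```

View pics/w9.png

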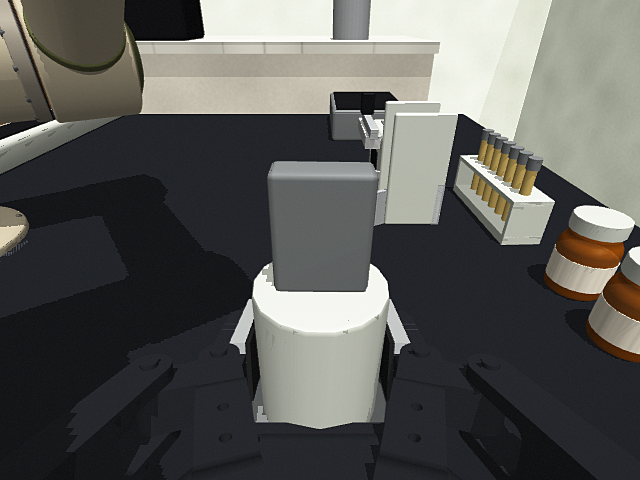

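View pics/s9.png

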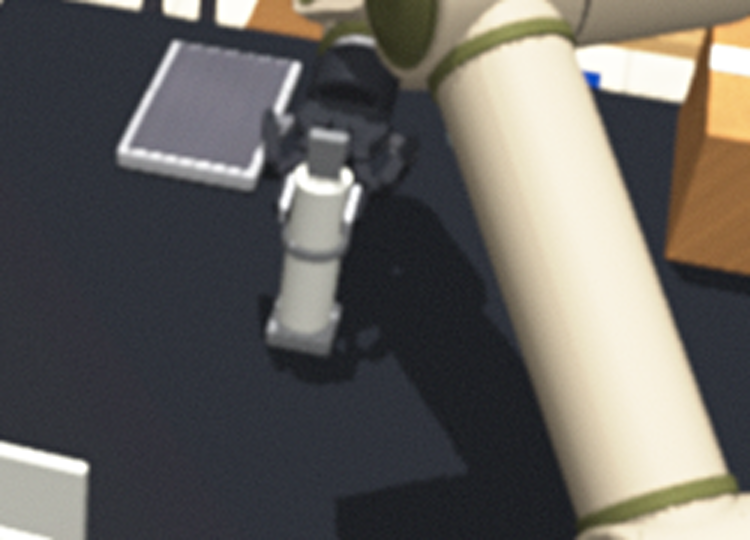

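Upright, with a weight of about 5.3 N. Lower to contact, release and back away.

Run:
```python
from plan import *
p=np.array(arm.current_tcp_pos()); f0=arm.current_force()
hit=arm.move_straight(p-[0,0,9],v=20,stop_force=3)
p1=np.array(arm.current_tcp_pos()); print(hit,p1-p,arm.current_force()-f0)
arm.gripper_to(82); print(arm.current_grip_width())
ax=R.from_rotvec(arm.current_tcp_rot()).apply([0,0,1])
arm.move_straight(p1-ax*100,v=150)
d=arm.capture("side"); cv2.imwrite("pics/s10.png",crop(d,(300,100),250,180,3))
for t in ("column","column_tab"): print(t,[(r["score"],r["xy"]) for r in arm.place_of("side",t)[:2]])
# tool down, jaws along y
z=np.array([0,0,-1.])
for nm,y in (("y+",[0,1,0]),("y-",[0,-1,0])):
    o=R.from_matrix(np.c_[np.cross(y,z),y,z]).as_rotvec()
    for P in ([501,-293.5,300],[501,-293.5,130],[629,107,130],[550,107,130]):
        q=arm.solve_ik(P,o); print(nm,P,None if q is None else np.round(q,2))
print(arm.current_joint_pos(),arm.current_clock())
```

```text
True [-0.14889561  0.01734574 -5.6901033 ] [-1.25302183 -0.83321257 10.74699631]
81.53128907620827
column [(0.88, [401.6, 213.9])]
column_tab [(0.91, [407.9, 148.7]), (0.21, [334.5, 317.4])]
y+ [501, -293.5, 300] [-0.73  0.4   1.12  0.    1.63 -2.3 ]
y+ [501, -293.5, 130] [-0.73  0.49  1.42  0.    1.23 -2.3 ]
y+ [629, 107, 130] [-0.01  0.62  1.22 -0.    1.31 -1.59]
y+ [550, 107, 130] [-0.02  0.45  1.49 -0.    1.21 -1.59]
y- [501, -293.5, 300] [-0.73  0.4   1.12 -0.    1.63  0.84]
y- [501, -293.5, 130] [-0.73  0.49  1.42 -0.    1.23  0.84]
y- [629, 107, 130] [-0.01  0.62  1.22 -0.    1.31  1.56]
y- [550, 107, 130] [-0.02  0.45  1.49 -0.    1.21  1.55]
[-1.03203163  1.19866754  0.6265799   0.82264952  2.40012582 -0.74445933] 15.2583
```

View pics/s10.png

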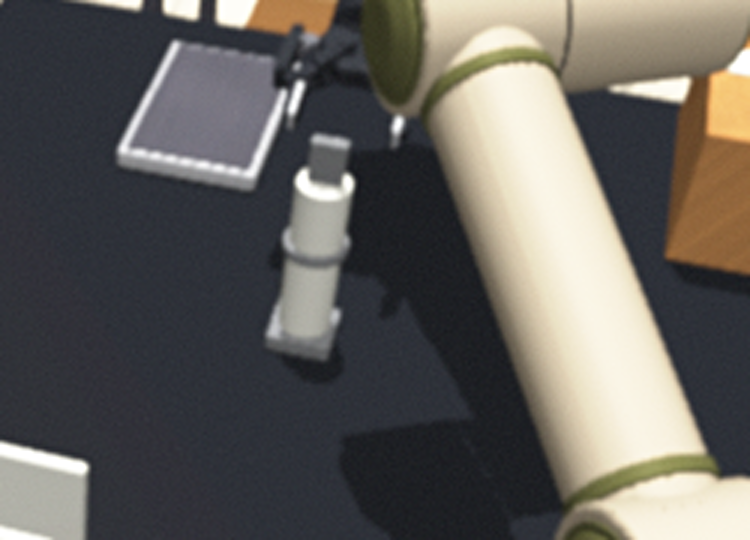

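The column stands by itself in the open at crop px (310, 250). Next I hover above the tab and measure it.

Run:
```python
from plan import *
d=arm.capture("side")
print(at_z(d,[407.9,148.7],185),at_z(d,[401.6,213.9],0))
p=np.array(arm.current_tcp_pos()); arm.move_straight(p+[0,-20,170],v=250)
z=np.array([0,0,-1.]); y=np.array([0,-1.,0]); o=R.from_matrix(np.c_[np.cross(y,z),y,z]).as_rotvec()
arm.move_to([501,-293.5,255],o)
ims=[]
Tc=(np.c_[[0,-1,0],[1,0,0],[0,0,1]],np.array([501,-293.5,0]))
for c,o_ in (("side",(340,110)),("top",(390,250)),("wrist",(0,0))):
    d=arm.capture(c); S=5 if c!="wrist" else 1
    im=crop(d,o_,120,120,S) if c!="wrist" else d["frame"].copy()
    for b in [(-28,28,-28,28,0,16),(-28,28,-28,28,96,106),(-6,6,-15,15,165,205)]:
        draw(im,d,*box(*b),Tc,(0,0,255),S,np.array(o_))
    cv2.imwrite(f"pics/{c}11.png",im)
print(arm.current_clock(),arm.current_tcp_pos())
```

```text
[ 504.41763471 -313.9129497   185.        ] [ 492.70124369 -286.56569491    0.        ]
17.5167 [ 500.95869461 -294.16009837  254.04491278]
```

View pics/side11.png

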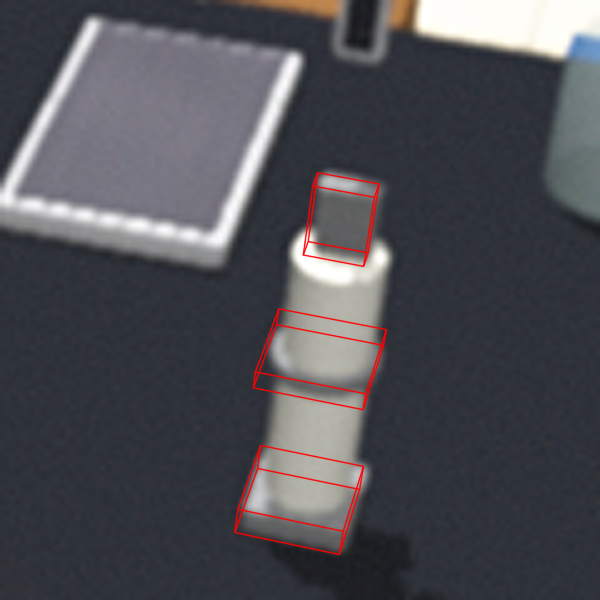

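View pics/wrist11.png

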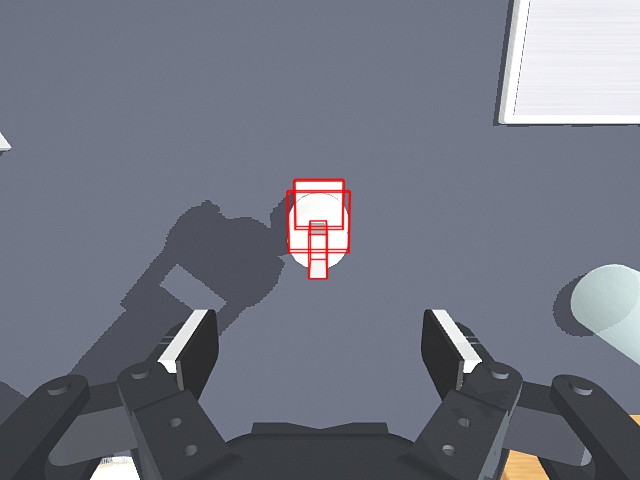

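View pics/top11.png

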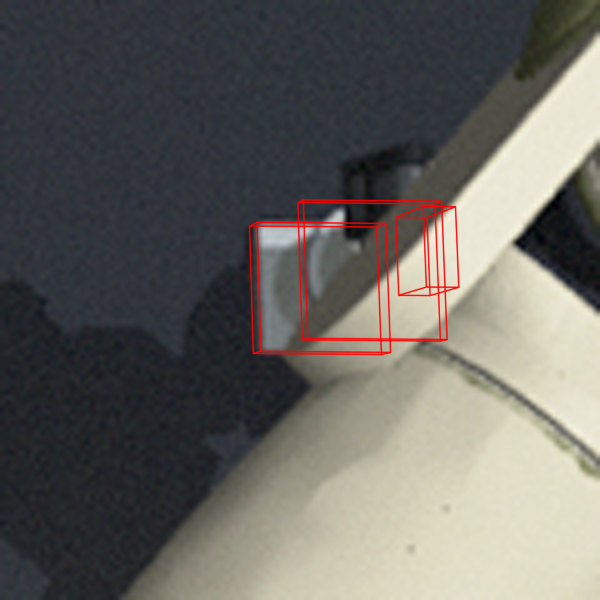

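Run:
```python
from plan import *
d=arm.capture("wrist"); o_=(260,160); S=6
im=crop(d,o_,120,130,S)
for (x,y,yaw,col) in ((501,-293.5,0,(0,0,255)),(499.5,-295,0,(0,200,0))):
    Tc=(rz(yaw)@np.c_[[0,-1,0],[1,0,0],[0,0,1]],np.array([x,y,0]))
    draw(im,d,*box(-6,6,-15,15,165,205),Tc,col,S,np.array(o_))
    draw(im,d,*box(-28,28,-28,28,0,16),Tc,col,S,np.array(o_))
    a=np.linspace(0,2*np.pi,60); P=np.c_[23*np.cos(a),23*np.sin(a),0*a+165]
    draw(im,d,P,[(i,(i+1)%60) for i in range(60)],Tc,col,S,np.array(o_))
cv2.imwrite("pics/w12.png",im[:, :])
```

```text
(no output)
```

View pics/w12.png

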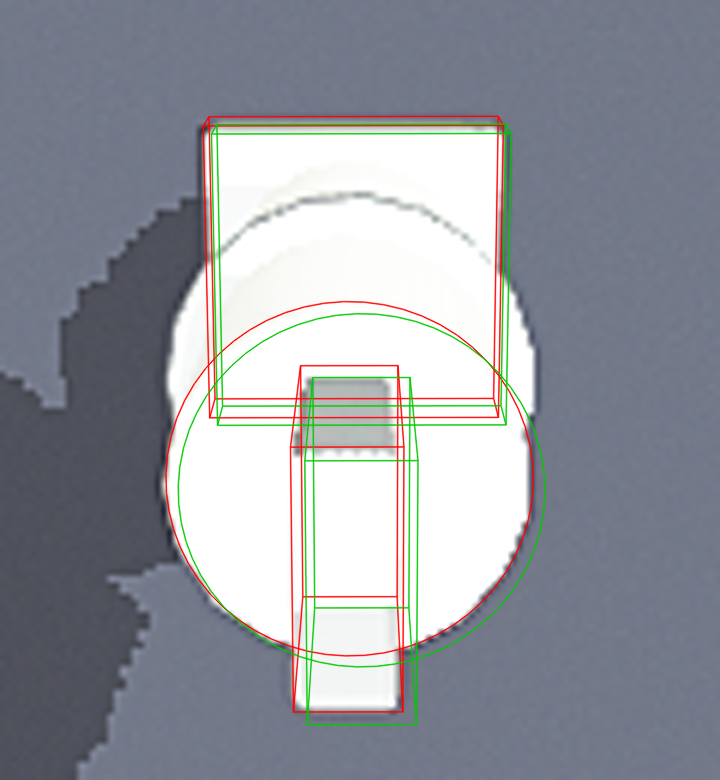

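The red model (501, -293.5, yaw 0) matches the tab, body rim and foot. Now grasp the tab, lift and bring it in front of the mouth.

Run:
```python
from plan import *
arm.gripper_to(50)
print(arm.move_straight([501,-293.5,131],v=110,stop_force=5),arm.current_tcp_pos())
f0=arm.current_force()
arm.gripper_to(6); print(arm.current_grip_width(),arm.current_force()-f0,arm.current_tcp_pos())
d=arm.capture("wrist"); cv2.imwrite("pics/w13.png",d["frame"])
p=np.array(arm.current_tcp_pos()); arm.move_straight(p+[0,0,6],v=40); print(arm.current_force()-f0,arm.current_clock())
d=arm.capture("side"); cv2.imwrite("pics/s13.png",crop(d,(330,100),140,110,5))
```

```text
False [ 501.26918699 -293.72118627  131.69132337]
11.311697603352442 [-0.12997069  2.50428558  4.77625963] [ 501.41360899 -293.4454898   132.06335409]
[-0.28420523  0.4792455  -5.4480522 ] 20.0583
```

View pics/w13.png

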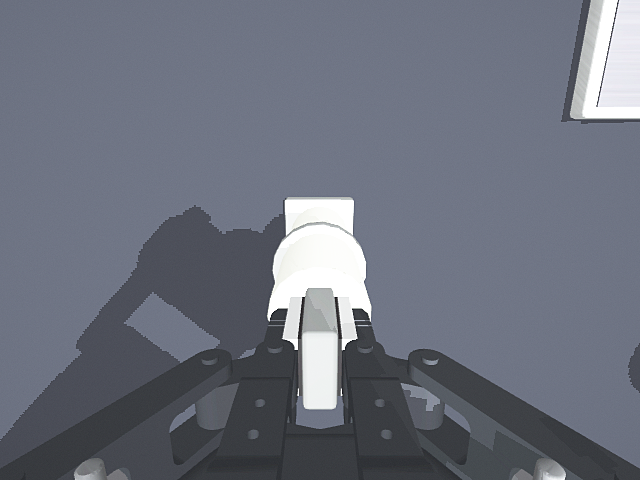

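View pics/s13.png

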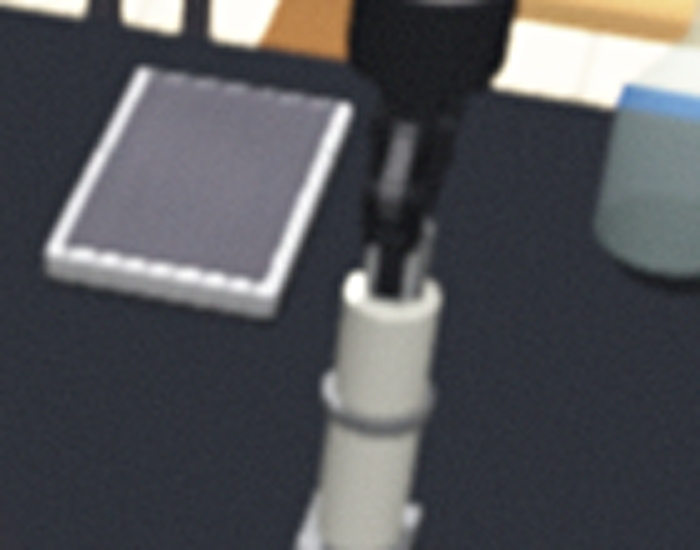

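The tab is held at 11.3 mm with the weight on it. Carry it to the front of the mouth.

Run:
```python
from plan import *
p=np.array(arm.current_tcp_pos())
arm.move_straight([505,107.5,p[2]],v=150)
print(arm.current_force().round(1),arm.current_tcp_pos(),arm.current_clock())
d=arm.capture("wrist"); f=d["frame"].copy(); bay_draw(f,d,(rz(0),np.array([629,107.5,0])),1,np.zeros(2)); 
Tc=(np.c_[[0,-1,0],[1,0,0],[0,0,1]],np.array([505,107.5,6])); draw(f,d,*box(-28,28,-28,28,0,16),Tc,(0,0,255),1,np.zeros(2))
cv2.imwrite("pics/w14.png",f)
d=arm.capture("side"); cv2.imwrite("pics/s14.png",crop(d,(240,200),160,130,5))
d=arm.capture("top"); cv2.imwrite("pics/t14.png",crop(d,(180,180),160,120,5))
```

```text
[ 0.5 -0.2 -5.4] [505.06183647 107.17439021 137.62406877] 22.9333
```

View pics/w14.png

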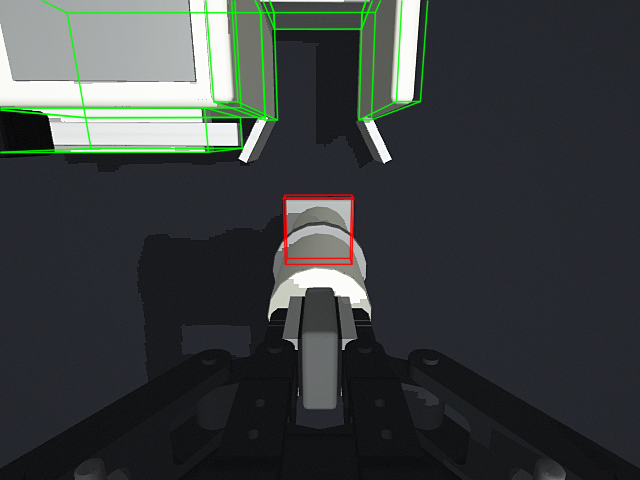

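View pics/s14.png

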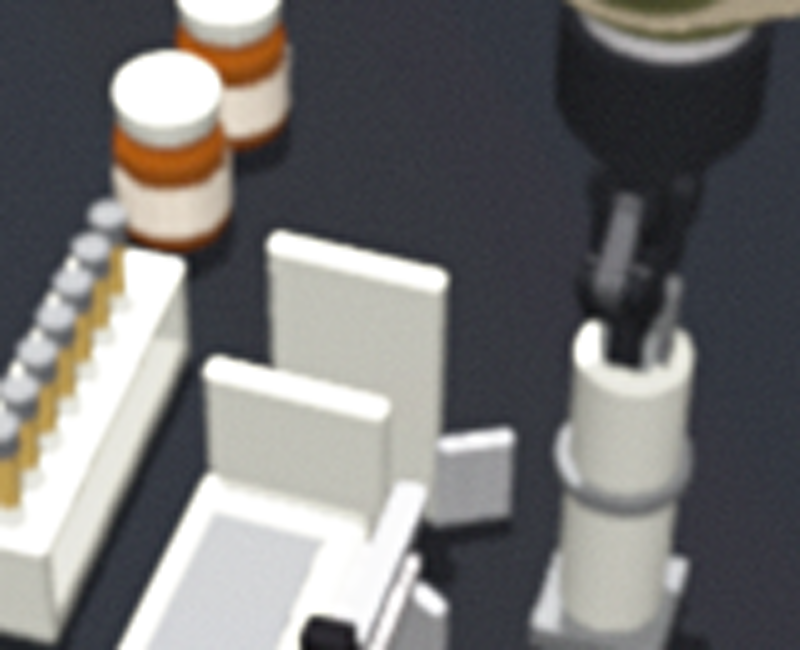

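View pics/t14.png

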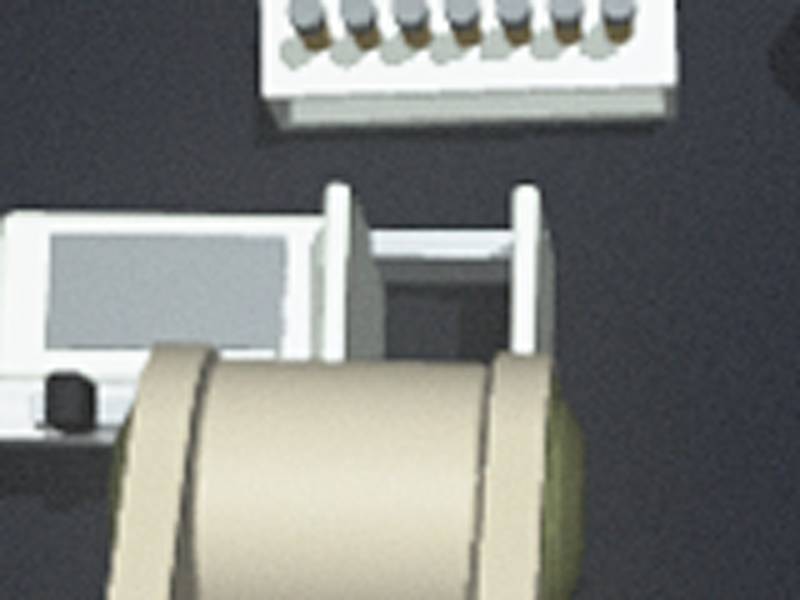

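The foot is square to the bay, about 1 mm right of the mouth's centre in the wrist view (foot centre col 319, wall mid col 317.5). I'll shift to y=108.5 and insert with force guards.

Run:
```python
from plan import *
p=np.array(arm.current_tcp_pos()); f0=arm.current_force()
arm.move_straight([515,108.5,p[2]-3],v=80)
h=arm.move_straight([602,108.5,p[2]-3],v=70,stop_force=7); print(h,arm.current_tcp_pos(),(arm.current_force()-f0).round(1))
d=arm.capture("wrist"); cv2.imwrite("pics/w15.png",d["frame"])
if not h:
    h=arm.move_straight([640,108.5,p[2]-3],v=30,stop_force=7); print(h,arm.current_tcp_pos(),(arm.current_force()-f0).round(1),arm.current_clock())
d=arm.capture("wrist"); cv2.imwrite("pics/w16.png",d["frame"])
d=arm.capture("side"); cv2.imwrite("pics/s16.png",crop(d,(220,200),160,130,5))
```

```text
False [601.75337248 108.55911277 134.70122154] [-0.  -0.6  0.7]
False [639.69530743 108.55163116 134.47828844] [-3.7 -0.6  1.3] 26.225
```

View pics/w16.png

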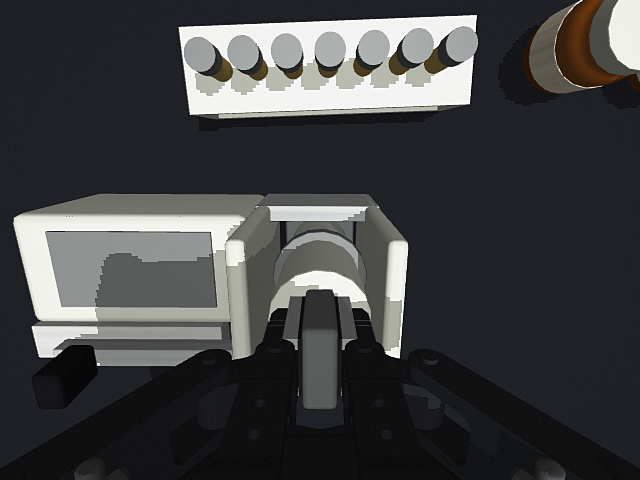

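View pics/s16.png

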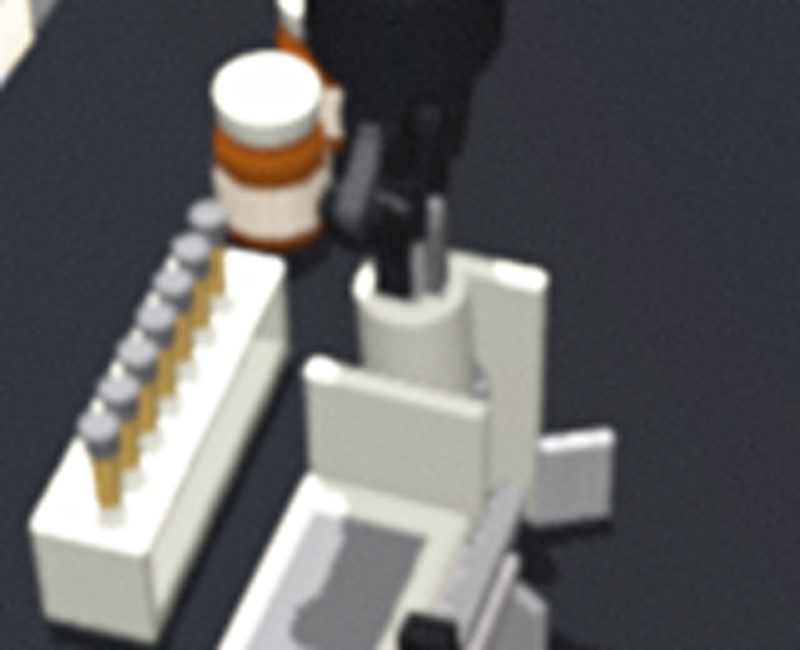

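The tab moved past the expected seat (x=629) with only 3.7 N, so the column is probably tilting about the stop. I'll back up and compare against the model.

Run:
```python
from plan import *
def shot(n):
    d=arm.capture("wrist"); o=(220,190); f=crop(d,o,200,170,4)
    x=arm.current_tcp_pos()
    Tc=(np.c_[[0,-1,0],[1,0,0],[0,0,1]],np.array([x[0],x[1],2.5]))
    a=np.linspace(0,2*np.pi,60)
    for r,z in((23,165),(28,106)): draw(f,d,np.c_[r*np.cos(a),r*np.sin(a),0*a+z],[(i,(i+1)%60) for i in range(60)],Tc,(0,0,255),4,np.array(o))
    draw(f,d,*box(-28,28,-28,28,0,16),Tc,(0,0,255),4,np.array(o))
    bay_draw(f,d,(rz(0),np.array([629,108,0])),4,np.array(o))
    cv2.imwrite(f"pics/{n}.png",f)
shot("w17a")
p=np.array(arm.current_tcp_pos())
arm.move_straight([629,108.5,p[2]],v=40); print(arm.current_force())
shot("w17b")
```

```text
[ 0.69883952  0.32654635 -5.07577925]
```

View pics/w17a.png

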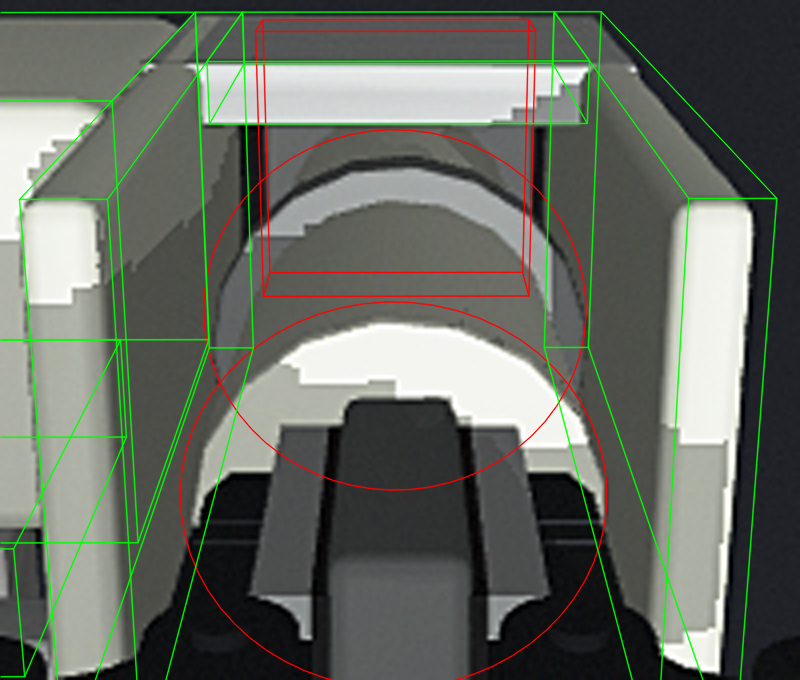

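View pics/w17b.png

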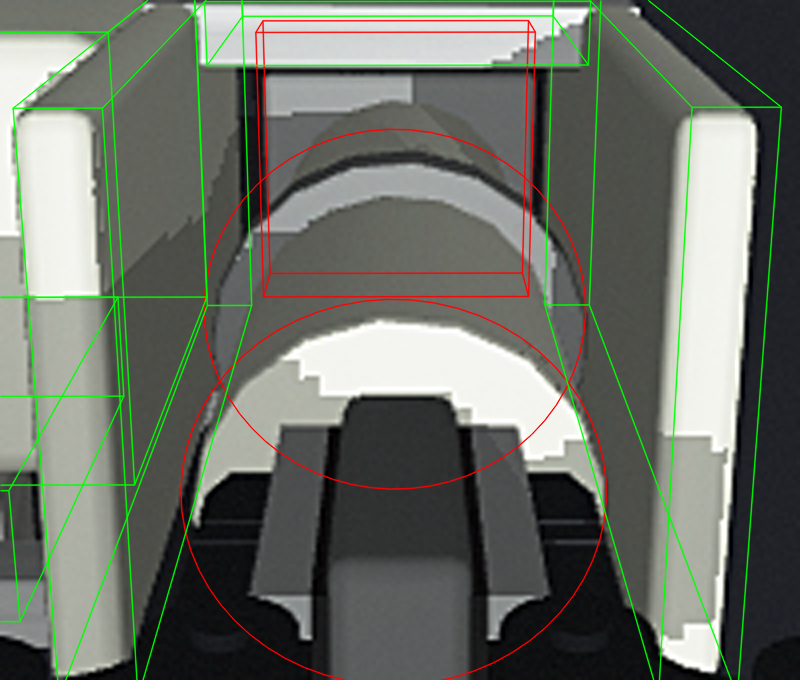

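Run:
```python
import cv2,numpy as np
a=[cv2.imread(f"pics/w{i}.png")[190:340,240:400] for i in (14,15,16)]
g=np.hstack([cv2.resize(x,None,fx=1.65,fy=2.5) for x in a]); g=np.clip(g.astype(float)*1.6,0,255).astype('uint8'); print(g.shape); cv2.imwrite("pics/cmp.png",g)
```

```text
(375, 792, 3)
```

View pics/cmp.png

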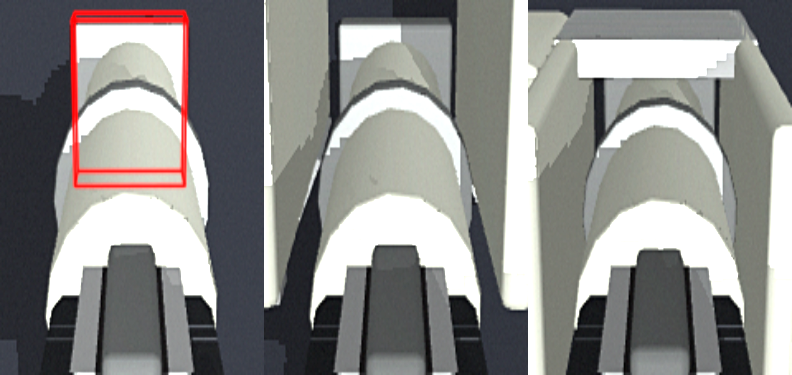

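Run:
```python
from plan import *
from scipy.optimize import brentq
d=arm.capture("wrist"); tp=np.array(arm.current_tcp_pos())
g=cv2.cvtColor(d["frame"],cv2.COLOR_BGR2GRAY)
print(tp,g[190:290,320].tolist())
for nm,z,r,row in (("rim",165,23,270),("collar top",106,28,231),("collar low",96,28,229)):
  for lift in (0,2.5,6):
    x=brentq(lambda x: proj(d,[x,tp[1],z+lift])[0,1]-row,500,750); print(nm,lift,round(x-r-tp[0],1))
```

```text
[629.3768451  108.42270675 134.74778009] [78, 135, 237, 235, 231, 228, 226, 220, 214, 214, 214, 213, 216, 218, 218, 223, 215, 21, 68, 146, 163, 175, 168, 168, 174, 130, 94, 98, 102, 100, 102, 101, 104, 103, 102, 91, 97, 100, 43, 50, 55, 155, 168, 168, 167, 167, 165, 167, 173, 113, 98, 103, 102, 103, 103, 103, 104, 104, 103, 104, 102, 104, 103, 103, 105, 106, 103, 105, 104, 104, 103, 102, 104, 104, 104, 106, 104, 103, 99, 118, 151, 255, 247, 244, 244, 244, 244, 244, 244, 244, 244, 243, 244, 245, 244, 244, 247, 255, 185, 25]
rim 0 -3.3
rim 2.5 -2.4
rim 6 -1.1
collar top 0 -5.9
collar top 2.5 -5.3
collar top 6 -4.4
collar low 0 -7.1
collar low 2.5 -6.5
collar low 6 -5.7
```

The rim sits 2.4 mm and the collar 5.5 mm toward -x, so the column tilted about 3° in the grip and the foot trails about 10 mm; it had reached the stop. I'll set it flat in the bay, release, regrip square and then nudge it home.

Run:
```python
from plan import *
p=np.array(arm.current_tcp_pos()); f0=arm.current_force()
h=arm.move_straight([p[0]-4,108.5,p[2]-6],v=20,stop_force=5); print(h,arm.current_tcp_pos(),(arm.current_force()-f0).round(1))
arm.gripper_to(34); arm.pause(0.3)
def off(n):
    d=arm.capture("wrist"); cv2.imwrite(f"pics/{n}.png",d["frame"]); print(np.array(arm.current_tcp_pos()).round(1))
    Tc=(np.c_[[0,-1,0],[1,0,0],[0,0,1]],np.array([625,108.5,0])); o=(220,170)
    f=crop(d,o,200,150,4); a=np.linspace(0,2*np.pi,60)
    for r,z in((23,165),(28,106)): draw(f,d,np.c_[r*np.cos(a),r*np.sin(a),0*a+z],[(i,(i+1)%60) for i in range(60)],Tc,(0,0,255),4,np.array(o))
    draw(f,d,*box(-6,6,-15,15,165,205),Tc,(0,0,255),4,np.array(o))
    cv2.imwrite(f"pics/{n}.png",f)
off("w18"); print(arm.current_clock())
```

```text
True [628.14624804 108.48057194 132.93956086] [ 0.6 -0.6 11.8]
[627.2 108.4 131.1]
27.85
```

View pics/w18.png

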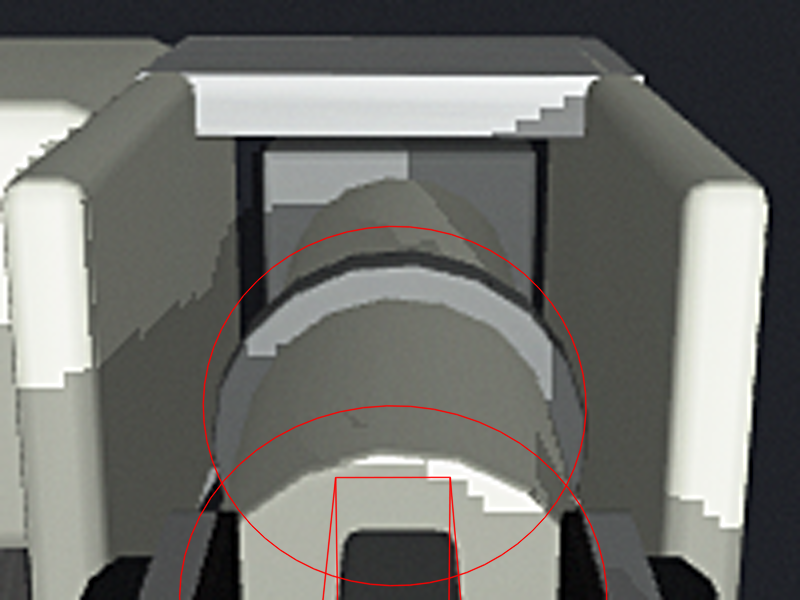

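```bash
cat > est.py <<'E'
from plan import *
from scipy.optimize import brentq
def est(show=True):
    d=arm.capture("wrist"); tp=np.array(arm.current_tcp_pos())
    g=cv2.cvtColor(d["frame"],cv2.COLOR_BGR2GRAY)
    return d,tp,g
def xs(d,tp,z,r,row): return brentq(lambda x: proj(d,[x,tp[1],z])[0,1]-row,400,800)-r
E
python3 - <<'E'
from est import *
d,tp,g=est(); print(tp.round(1)); print(list(enumerate(g[195:300,312].tolist(),195)))
for n,z,r,row in (("rim",165,23,284),("collar",106,28,236),("foot",16,28,207)): print(n,round(xs(d,tp,z,r,row),1),round(xs(d,tp,z,r,row+1),1))
print("stop face x",xs(d,tp,60,0,203.5))
E
```

```text
[627.2 108.5 131.1]
[(195, 214), (196, 212), (197, 211), (198, 213), (199, 215), (200, 216), (201, 216), (202, 222), (203, 229), (204, 42), (205, 48), (206, 56), (207, 59), (208, 139), (209, 153), (210, 164), (211, 161), (212, 161), (213, 162), (214, 164), (215, 166), (216, 90), (217, 99), (218, 102), (219, 103), (220, 103), (221, 104), (222, 105), (223, 102), (224, 104), (225, 105), (226, 98), (227, 97), (228, 97), (229, 101), (230, 99), (231, 97), (232, 100), (233, 103), (234, 57), (235, 51), (236, 54), (237, 55), (238, 134), (239, 170), (240, 160), (241, 160), (242, 157), (243, 158), (244, 157), (245, 161), (246, 128), (247, 105), (248, 111), (249, 110), (250, 109), (251, 109), (252, 111), (253, 110), (254, 108), (255, 109), (256, 108), (257, 109), (258, 111), (259, 110), (260, 112), (261, 108), (262, 112), (263, 109), (264, 111), (265, 109), (266, 110), (267, 109), (268, 110), (269, 111), (270, 110), (271, 111), (272, 113), (273, 108), (274, 109), (275, 111), (276, 108), (277, 111), (278, 111), (279, 112), (280, 108), (281, 113), (282, 109), (283, 110), (284, 122), (285, 112), (286, 162), (287, 194), (288, 182), (289, 179), (290, 177), (291, 178), (292, 178), (293, 177), (294, 177), (295, 178), (296, 177), (297, 177), (298, 177), (299, 176)]
rim 619.2 618.7
collar 619.2 618.6
foot 619.4 618.6
stop face x 657.8516237349071
```

The column now stands flat at x≈619; the rim, collar and foot rows all agree. The stop face is at 658, so 10 mm remain. Regrip square and nudge.

Run:
```python
from est import *
arm.move_straight([619.5,108.5,131],v=60)
arm.gripper_to(4); p=np.array(arm.current_tcp_pos()); print(p,arm.current_grip_width())
arm.move_straight([p[0],108.5,p[2]+2.2],v=30); f0=arm.current_force()
z=p[2]+2.2
arm.move_straight([626,108.5,z],v=30); print(arm.current_force()-f0)
h=arm.move_straight([631.5,108.5,z],v=12,stop_force=2.5); q=np.array(arm.current_tcp_pos()); print(h,q,arm.current_force()-f0)
f1=arm.current_force()
h=arm.move_straight([q[0],108.5,z-6],v=15,stop_force=6); print(h,arm.current_tcp_pos(),arm.current_force()-f1)
arm.gripper_to(34); arm.pause(0.3)
d,tp,g=est(); cv2.imwrite("pics/w19.png",crop(d,(220,150),200,150,4)); print(tp.round(1),arm.current_clock())
print(list(enumerate(g[180:300,312].tolist(),180)))
```

```text
[620.12272619 108.50689621 131.70382029] 11.120886497915706
[0.25793553 0.51182273 0.56921145]
True [630.35796943 108.53462767 132.36791309] [-0.93926244  0.19681282 -0.08447392]
True [630.33124752 108.53720354 131.85109045] [-0.88505878 -0.12785261 10.3299324 ]
[629.8 108.5 130.5] 30.5167
[(180, 30), (181, 77), (182, 89), (183, 86), (184, 88), (185, 88), (186, 88), (187, 84), (188, 86), (189, 86), (190, 84), (191, 65), (192, 235), (193, 237), (194, 230), (195, 228), (196, 226), (197, 222), (198, 215), (199, 209), (200, 212), (201, 212), (202, 212), (203, 216), (204, 214), (205, 218), (206, 229), (207, 125), (208, 95), (209, 102), (210, 104), (211, 104), (212, 103), (213, 104), (214, 104), (215, 104), (216, 100), (217, 97), (218, 99), (219, 98), (220, 98), (221, 102), (222, 70), (223, 48), (224, 54), (225, 54), (226, 132), (227, 168), (228, 163), (229, 159), (230, 161), (231, 159), (232, 159), (233, 164), (234, 130), (235, 102), (236, 107), (237, 109), (238, 111), (239, 110), (240, 108), (241, 110), (242, 110), (243, 107), (244, 106), (245, 111), (246, 108), (247, 108), (248, 109), (249, 110), (250, 107), (251, 109), (252, 109), (253, 111), (254, 111), (255, 110), (256, 109), (257, 110), (258, 110), (259, 110), (260, 108), (261, 109), (262, 110), (263, 110), (264, 110), (265, 110), (266, 109), (267, 111), (268, 110), (269, 108), (270, 106), (271, 234), (272, 253), (273, 246), (274, 244), (275, 244), (276, 244), (277, 243), (278, 243), (279, 243), (280, 243), (281, 244), (282, 245), (283, 254), (284, 164), (285, 175), (286, 177), (287, 179), (288, 180), (289, 195), (290, 27), (291, 47), (292, 49), (293, 50), (294, 52), (295, 51), (296, 49), (297, 54), (298, 50), (299, 51)]
```

View pics/w19.png

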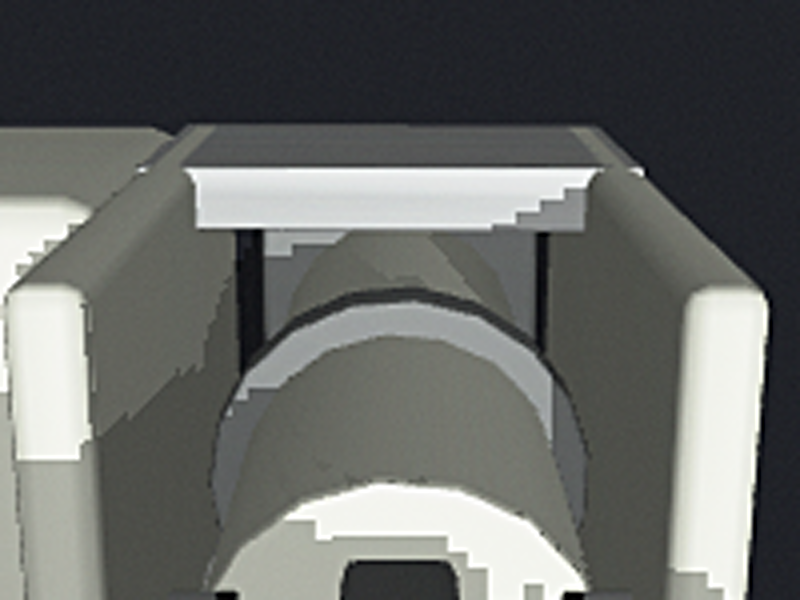

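Run:
```python
from est import *
d,tp,g=est()
for n,z,r,row in (("rim",165,23,269.5),("collar",106,28,224.2)): print(n,round(xs(d,tp,z,r,row),1))
print("stop",xs(d,tp,60,0,206.3)-29)
```

```text
rim 628.7
collar 628.7
stop 629.1611016423902
```

Rim and collar both give 628.7 against a seat of 629.2, upright. One more firmer nudge to be sure it's against the stop.

Run:
```python
from est import *
arm.gripper_to(4); p=np.array(arm.current_tcp_pos()); print(p)
arm.move_straight([p[0],108.5,p[2]+1.6],v=30); arm.pause(0.2); f0=arm.current_force(); z=p[2]+1.6
for i in range(4):
    arm.move_straight([p[0]+1+i*1.0,108.5,z],v=15); f=arm.current_force()-f0; print(arm.current_tcp_pos()[0],f.round(2))
    if f[0]<-2.0: break
f1=arm.current_force(); q=arm.current_tcp_pos()
h=arm.move_straight([q[0],108.5,z-5],v=15,stop_force=6); print(h,arm.current_tcp_pos(),arm.current_force()-f1)
arm.gripper_to(34); arm.pause(0.3)
d,tp,g=est(); cv2.imwrite("pics/w20.png",crop(d,(220,150),200,150,4)); print(tp.round(1),arm.current_clock())
print(list(enumerate(g[200:235,312].tolist(),200)),list(enumerate(g[262:278,312].tolist(),262)))
```

```text
[630.4414813  108.57137319 131.6873985 ]
631.3634079842699 [-0.81  0.18 -1.1 ]
632.133829905045 [-1.83 -0.98 -0.1 ]
632.9828723365075 [-5.09  0.    1.39]
True [632.77802315 108.54225098 131.92768053] [ 2.41004077 -0.94198561  9.72955654]
[631.9 108.6 130.5] 33.025
[(200, 217), (201, 211), (202, 209), (203, 211), (204, 212), (205, 213), (206, 212), (207, 216), (208, 219), (209, 213), (210, 60), (211, 102), (212, 106), (213, 104), (214, 103), (215, 104), (216, 106), (217, 105), (218, 101), (219, 98), (220, 99), (221, 98), (222, 99), (223, 102), (224, 106), (225, 54), (226, 51), (227, 55), (228, 57), (229, 156), (230, 168), (231, 158), (232, 158), (233, 159), (234, 159)] [(262, 109), (263, 110), (264, 111), (265, 109), (266, 112), (267, 111), (268, 110), (269, 112), (270, 110), (271, 111), (272, 111), (273, 107), (274, 120), (275, 144), (276, 233), (277, 251)]
```

That time the stop pushed back with 5 N, so it is firmly home. Retract and check the lock grip.

Run:
```python
from est import *
d,tp,g=est()
for n,z,r,row in (("rim",165,23,273.7),("collar",106,28,227.2)): print(n,round(xs(d,tp,z,r,row),1))
print("stop",xs(d,tp,60,0,209.5)-29)
p=np.array(arm.current_tcp_pos())
arm.gripper_to(45); arm.move_straight([p[0],p[1],215],v=150)
arm.move_straight([581,300,200],v=200); arm.gripper_to(0)
d=arm.capture("wrist"); cv2.imwrite("pics/w21.png",d["frame"])
for c,n in (("wrist","lock_grip"),):
    print([(round(r["score"],2),r["xy"],at_z(d,r["xy"],128).round(1)) for r in arm.place_of(c,n)[:2]])
for c in ("top","side"):
    d=arm.capture(c); print(c,[(round(r["score"],2),r["xy"],at_z(d,r["xy"],128).round(1)) for r in arm.place_of(c,"lock_grip")[:2]])
cv2.imwrite("pics/s21.png",crop(d,(220,200),160,130,5))
print(arm.current_clock())
```

```text
rim 629.2
collar 629.0
stop 628.7711677148861
[(0.97, [381.9, 245.6], array([580.6, 255. , 128. ]))]
top [(0.91, [194.4, 257.3], array([587.6, 254.2, 128. ])), (0.66, [273.5, 248.3], array([607.4,  94.1, 128. ]))]
side [(0.68, [304.8, 331.7], array([579.9, 256.5, 128. ]))]
36.0
```

View pics/w21.png

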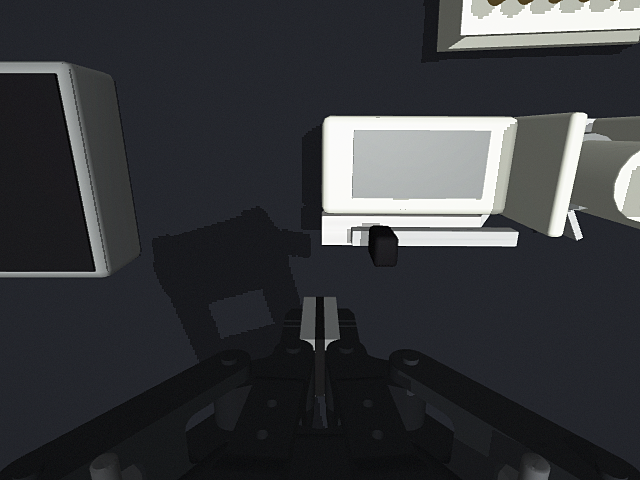

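View pics/s21.png

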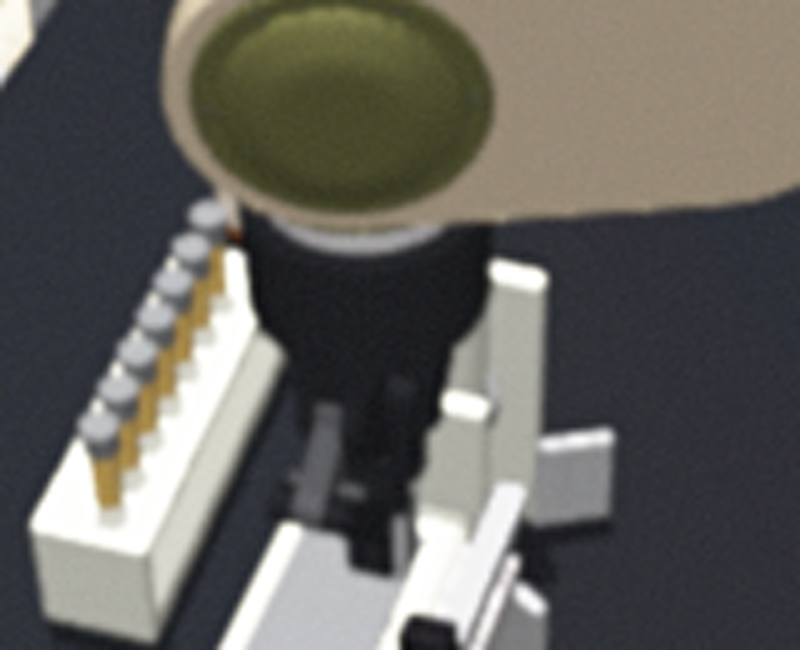

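The lock grip is at (580.6, 255), which is about 13 mm of travel. I'll lower the shut fingers behind it and push toward -y until the end stop.

Run:
```python
from est import *
print(arm.move_straight([581,290,84],v=120,stop_force=5),arm.current_tcp_pos())
d=arm.capture("wrist"); cv2.imwrite("pics/w22.png",d["frame"])
f0=arm.current_force()
print(arm.move_straight([581,240,84],v=50,stop_force=9),arm.current_tcp_pos(),(arm.current_force()-f0).round(1))
d=arm.capture("wrist"); cv2.imwrite("pics/w23.png",d["frame"]); print(arm.current_clock())
```

```text
False [581.43210521 290.217603    84.90905705]
False [581.14140354 239.96243917  83.97194698] [0.1 0.3 0.1]
38.3667
```

View pics/w23.png

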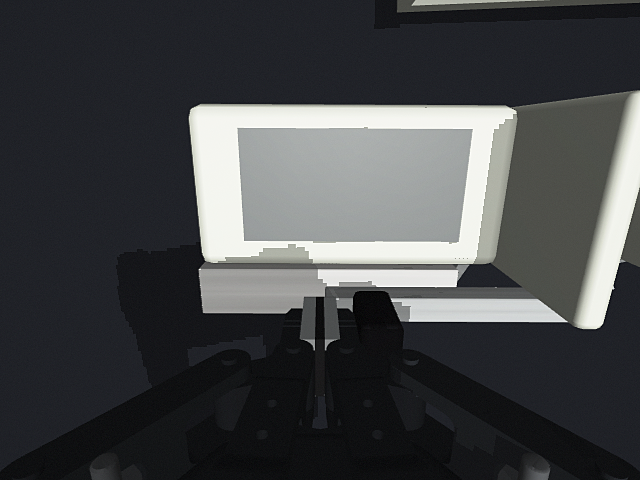

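The grip (cols 353–402) is moving ahead of the fingers. Continue to the end stop.

Run:
```python
from est import *
f0=arm.current_force()
print(arm.move_straight([581,182,84],v=45,stop_force=9),arm.current_tcp_pos(),(arm.current_force()-f0).round(1))
d=arm.capture("wrist"); cv2.imwrite("pics/w24.png",d["frame"])
print([(round(r["score"],2),r["xy"],at_z(d,r["xy"],128).round(1)) for r in arm.place_of("wrist","lock_grip")[:2]],arm.current_clock())
```

```text
True [580.90870638 212.36329244  83.96271659] [1.4 7.1 1.3]
[(0.72, [371.9, 332.9], array([579.4, 190.3, 128. ]))] 39.2083
```

View pics/w24.png

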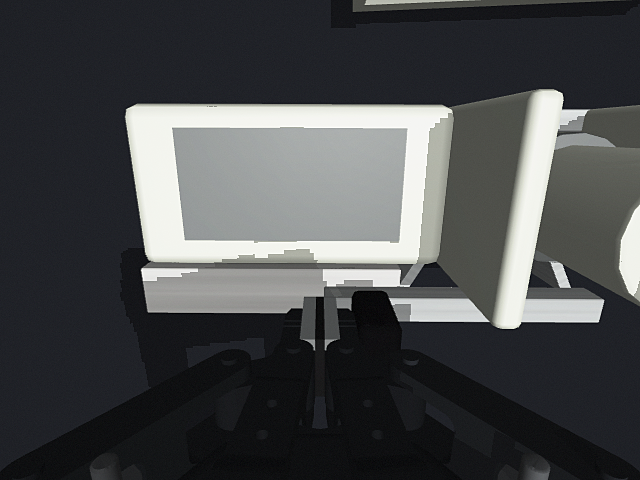

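It stopped with the grip at y≈190 against an expected 188. A second, firmer push will confirm it's the end stop.

Run:
```python
from est import *
arm.move_straight([581,216,84],v=60)
f0=arm.current_force()
print(arm.move_straight([581,190,84],v=30,stop_force=15),arm.current_tcp_pos(),(arm.current_force()-f0).round(1))
arm.move_straight([581,240,84],v=150); arm.move_straight([575,260,240],v=200)
arm.goto_joints([1.2,-0.1,1.6,0,1.5,0.5])
for c,o in (("top",(170,160)),("side",(210,190))):
    d=arm.capture(c); S=5 if c=="top" else 4
    im=crop(d,o,150,120,S) if c=="top" else crop(d,o,170,150,S)
    bay_draw(im,d,(rz(0),np.array([629,108,0])),S,np.array(o)) if 0 else None
    cv2.imwrite(f"pics/{c}25.png",im)
    for n,z in (("lock_grip",128),("column_tab",185),("column",0),("jar_a",0),("tube_rack",0)):
        print(c,n,[(round(r["score"],2),at_z(d,r["xy"],z).round(0)[:2].tolist()) for r in arm.place_of(c,n)[:2]])
print(arm.current_clock(),arm.current_tcp_pos())
```

```text
True [580.94175876 212.5382205   83.84677452] [-0.5  3.6  1.6]
top lock_grip [(0.66, [583.0, 190.0])]
top column_tab [(0.73, [631.0, 111.0])]
top column [(0.77, [632.0, 107.0])]
top jar_a [(0.86, [769.0, -77.0]), (0.62, [778.0, -155.0])]
top tube_rack [(0.75, [758.0, 104.0])]
side lock_grip [(0.96, [578.0, 197.0]), (0.32, [705.0, 199.0])]
side column_tab [(0.93, [627.0, 101.0])]
side column [(0.22, [624.0, 102.0])]
side jar_a [(0.81, [776.0, -78.0]), (0.6, [774.0, -154.0])]
side tube_rack [(0.87, [759.0, 102.0]), (0.74, [772.0, -72.0])]
43.7667 [ 35.17993813 411.44542519 341.02092832]
```

View pics/top25.png

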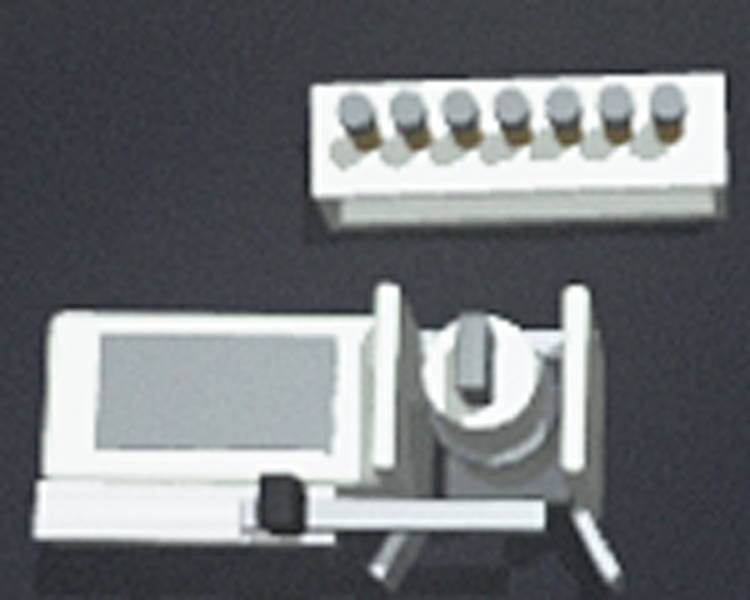

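View pics/side25.png

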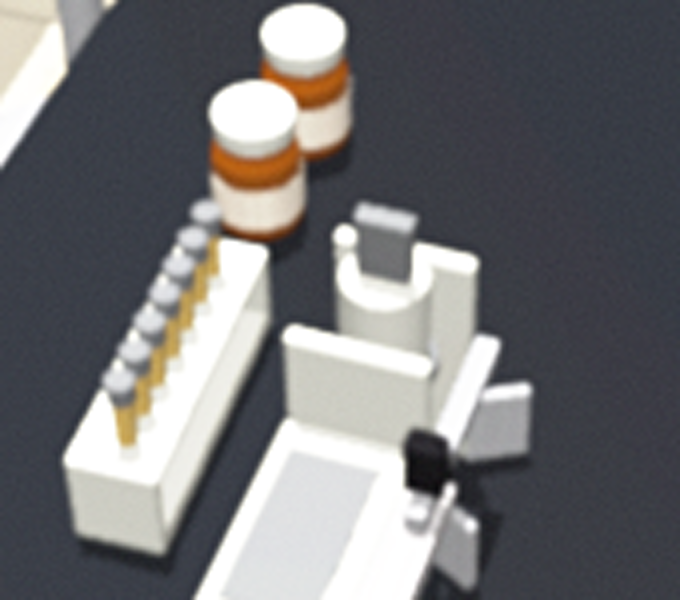

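Run:
```python
from est import *
d=arm.capture("top")
for y in (185,187.5,190): print(y,proj(d,[581,y,145]).round(1),proj(d,[581,y-105,111]).round(1))
print(at_z(d,[170+545.5/5,160+515/5],111),at_z(d,[170+282/5,160+505/5],145))
f=d["frame"][150:280,165:300]; im=crop(d,(205,235),90,50,8); cv2.imwrite("pics/t26.png",im)
row=cv2.cvtColor(d["frame"],cv2.COLOR_BGR2GRAY)
print(row[263,272:284].tolist(),row[260,215:238].tolist())
```

```text
185 [[227.1 259.5]] [[280.7 262.5]]
187.5 [[225.9 259.5]] [[279.5 262.5]]
190 [[224.6 259.4]] [[278.3 262.5]]
[579.9346546   83.28125793 111.        ] [577.89331836 186.31913332 145.        ]
[234, 233, 235, 233, 235, 240, 223, 75, 47, 45, 44, 49] [243, 242, 237, 218, 230, 214, 123, 50, 64, 66, 68, 71, 73, 63, 41, 53, 152, 235, 230, 227, 228, 223, 221]
```

View pics/t26.png

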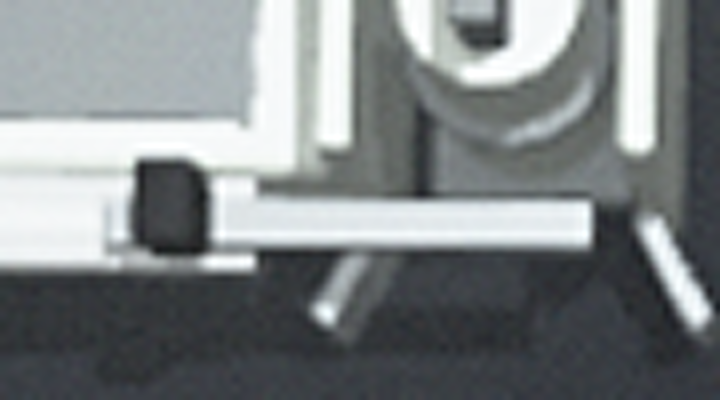

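Both pushes stopped at the same place, and the bar's end is at y≈83, where a shut lock should put it. The column stands free and home, and the jars and rack match their starting pixels. Handing in.

Run:
```python
from rig import arm
print(arm.current_force(),arm.current_clock()); print(arm.hand_in())
```

```text
[-0.30128897  0.65577671  0.29138144] 43.8167
the job is handed in; nothing more can be done
None
```

The column is in the bay against the back stop, the lock is shut, and I handed the job in at 43.8 s of the 72 s allowed. No verdict came back.

**What I did:**
- I tipped the column up over its foot edge, about 3 mm clear of the bench, set it down and let go. It stood by itself in the open.
- I regripped it by the tab, carried it upright through the mouth and nudged it against the back stop.
- I pushed the lock's grip to its end stop with the closed fingers, then moved the arm clear.

**Last checks:**
- **Column:** the rim and collar put it at x ≈ 629.1, and the back stop puts the seat at x ≈ 628.8. It stands upright, and the stop pushed back with about 5 N.
- **Lock:** two pushes stopped within 0.2 mm of each other. The bar's leading end is at y ≈ 83, about where a shut lock should put it, and it crosses the mouth.
- **Bystanders:** in the last images the jars and rack stand where they were, within the detectors' noise.
- **Robot:** it touches nothing, and the force reading is about zero.

**What disagreed or went wrong:**
- **Fingertips:** they sat about 40 mm behind the reported tool point. My first two grips on the lying body were therefore too high, and I redid them lower.
- **Tilt in the bay:** on the first push the column tilted about 3° in the grip and overshot. I set it flat, released it, regripped and nudged it home.
- **Second lock push:** it was set to stop at 15 N, but the force read just after it stopped was only 3.6 N. The end stop therefore rests on both pushes stopping in the same place and on the camera view.
- **Side camera:** its detector read the lock grip about 7 mm farther from shut than the top camera did. I went with the top view.

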